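Fill the bearing kit tray

TASK

Make up the bearing service kit: take the two ball bearings, the flange bearing unit and the guide carriage from the mat and set each one down, not dropped, in the foam pocket of the kit tray cut to its own shape and size, so that all four lie flat on the bottom of their pockets. The sprocket and the jaw coupling are not part of this kit, so leave them where they are on the mat.

Things in the scene. Friction and masses are not known exactly. Their poses are not given: they have to be found in the camera images.
- bearing_large_c (a point): large steel ball bearing with black seals, lying flat: a ring 62 mm outside, 30 mm bore, 20 mm high, about 0.25 kg, on the 3 mm thick bench mat. The point is its centre, half-way up; z up. Belongs in the large round pocket.
- bearing_small_c (a point): small steel ball bearing with rust-brown seals, lying flat: a ring 40 mm outside, 17 mm bore, 16 mm high, about 0.09 kg, on the 3 mm bench mat. The point is its centre, half-way up; z up. Belongs in the small round pocket.
- flange_unit_c (a point): two-bolt flange bearing unit, light grey: lozenge plate 84 mm long (x), 50 mm wide (y), 10 mm thick, flat parallel sides 28 mm long in the middle, two bolt holes; on it a round boss 45 mm across (41 at 22 mm up), its steel ring (27 mm across) rising to 28 mm. 0.32 kg, on the 3 mm mat, boss up. The point is its centre, half-way up; z up, x along its length, either end alike.
- carriage_c (a point): linear guide carriage: a steel block with green end caps and four screw holes in its top, 77 mm long (y), 44 mm wide (x), 26 mm high, an open channel 20 mm wide and 13 mm high along its underside. Sides flat. About 0.38 kg, on the 3 mm bench mat. The point is its centre, half-way up; z up; y along its length, either end alike. Belongs in the rectangular pocket.
- pocket_large (a point): 118 mm square foam insert in the blue kit tray (250 mm square): dark grey foam with a round pocket 78 mm across cut out, showing the yellow layer below. The point is the centre of the pocket's flat yellow floor, 9 mm above the bench; foam top 6 mm and tray rim 8 mm above that floor; upright walls, 8 mm of room all round its part. z up; x and y along the insert's sides.
- pocket_small (a point): 118 mm square foam insert in the blue kit tray (250 mm square): dark grey foam with a round pocket 56 mm across cut out, showing the yellow layer below. The point is the centre of the pocket's flat yellow floor, 9 mm above the bench; foam top 6 mm and tray rim 8 mm above that floor; upright walls, 8 mm of room all round its part. z up; x and y along the insert's sides.
- pocket_flange (a point): 118 mm square foam insert in the blue kit tray (250 mm square): dark grey foam with a lozenge pocket 100 mm long (x) and 66 mm wide (y), its middle 38 mm straight, cut out, showing the yellow layer below. The point is the centre of the pocket's flat yellow floor, 9 mm above the bench; foam top 6 mm and tray rim 8 mm above that floor; upright walls, 8 mm of room all round its part. z up; x along the pocket's length.
- pocket_carriage (a point): 118 mm square foam insert in the blue kit tray (250 mm square): dark grey foam with a rectangular pocket 93 mm long (y) and 60 mm wide (x) cut out, showing the yellow layer below. The point is the centre of the pocket's flat yellow floor, 9 mm above the bench; foam top 6 mm and tray rim 8 mm above that floor; upright walls, 8 mm of room all round its part. z up; y along the pocket's length.
- sprocket_c (a point): dark steel chain sprocket, 65 mm over the teeth, 7 mm thick, with a hub 38 mm across to 25 mm height, lying hub up among the parts on the mat. Not in this kit: stays where it is. The point is its centre, half-way up.
- coupling_c (a point): aluminium jaw coupling half, standing, 55 mm across, 48 mm high, red star-shaped spider between its three jaws, among the parts on the mat. Not in this kit: stays where it is. The point is its centre, half-way up.
There are look-alikes about, which are no part of the job. Leave any pink look-alike of the part that bears bearing_large_c alone. Leave any yellow look-alike of the part that bears carriage_c alone.

How it is judged (in metres and radians):
At the end, for the whole second after the job is handed in: Each of the four parts lies in its own pocket: centre within 14 mm of the pocket's centre seen from above, resting on the pocket floor (centre no more than 2 mm above its resting height, tilt under 0.07 rad), at rest and released; sprocket and coupling within 30 mm of where they started (horizontal distance between bearing_large_c and pocket_large below 0.014 m and z of bearing_large_c in the frame of pocket_large between 0.006 and 0.012 m and angle between each of bearing_large_c, bearing_small_c, flange_unit_c, carriage_c's own z axis and vertical below 0.07 rad and linear speed of each of bearing_large, bearing_small, flange_unit, carriage below 0.01 m/s and angular speed of each of bearing_large, bearing_small, flange_unit, carriage below 0.1 rad/s and horizontal distance between bearing_small_c and pocket_small below 0.014 m and z of bearing_small_c in the frame of pocket_small between 0.004 and 0.01 m and horizontal distance between flange_unit_c and pocket_flange below 0.014 m and z of flange_unit_c in the frame of pocket_flange between 0.01 and 0.016 m and horizontal distance between carriage_c and pocket_carriage below 0.014 m and z of carriage_c in the frame of pocket_carriage between 0.009 and 0.015 m and distance of each of sprocket_c, coupling_c from where it was at the start of the episode below 0.03 m); the robot touches nothing.
It fails at once if the bearing large is dropped (falls free of the fingers faster than 0.8 m/s, about 33 mm) or thrown (linear speed of bearing_large above 0.8 m/s and contact force between the fingers and bearing_large below 0.05 N).
It fails at once if the bearing small is dropped (falls free of the fingers faster than 0.8 m/s, about 33 mm) or thrown (linear speed of bearing_small above 0.8 m/s and contact force between the fingers and bearing_small below 0.05 N).
It fails at once if the flange unit is dropped (falls free of the fingers faster than 0.8 m/s, about 33 mm) or thrown (linear speed of flange_unit above 0.8 m/s and contact force between the fingers and flange_unit below 0.05 N).
It fails at once if the carriage is dropped (falls free of the fingers faster than 0.8 m/s, about 33 mm) or thrown (linear speed of carriage above 0.8 m/s and contact force between the fingers and carriage below 0.05 N).
It fails at once if the sprocket or the coupling is moved more than 30 mm (distance of any of sprocket_c, coupling_c from where it was at the start of the episode above 0.03 m).
It also fails if it takes over 104 s, if anything falls off the work surface, if the arm or the gripper's body presses on something with over 40 N, if the wrist force passes 120 N, or if a joint passes its speed limit or range.

ROBOT

A 7-joint arm with a two-finger parallel gripper is mounted at the origin on the work surface. World frame = base frame: x ahead of the robot, y to its left, z up, the work surface at z = 0. Lengths are in m, angles in degrees, forces in N, time in s.
With the tool pointing down it reaches from about 0.4 to 0.925 m from the base axis. Payload 4.1 kg.
Tool frame: the origin (TCP) lies midway between the tips of the shut fingers; the grasp point (between the pads) lies 19 mm behind it (env.pinch_z is the distance from the TCP to the grasp point, in m); x points along the fingers, y is the direction in which the jaws open and shut, and the axes are right-handed (so a half turn about x gives the same grasp; the last joint's range is limited). The gripper opens to 85 mm and grips with 20 to 120 N. Pads are 22 mm wide; open, the fingers measure 114 mm over their backs; the gripper's body (76 mm by 85 mm) begins 54 mm behind the grasp point. The pads swing forward as they close: fully open they stand 13 mm farther back than shut.
Start: joints at [-72.536, 22.827, 2.584, 88.041, -1.071, 69.15, -2.905], TCP at [0.255, 0.598, 0.231] pointing down, gripper open.
Joint ranges: [-161.44, 161.44], [-28.35, 127.94], [-78.24, 83.42], [0, 140.83], [-78.03, 258.03], [13.02, 114.36], [-168.23, 168.23]. Speed limits (degrees/s): [147.25, 147.25, 180, 180, 180, 180, 180].

INTERFACE

Orientations are given as a 3x3 rotation matrix whose columns are the frame's x, y, z axes.
In Python, from bench import env gives the robot as it stands.
- The arm moves only by the tool jog_arm, never from a script. Its argument "commands" is a list of rows, each a list of 7 numbers: the shift along the tool's x, y, z in units of 0.3 m (1.0 is 0.3 m), then the turn, a rotation vector about the tool's x, y, z in units of 90 degrees (1.0 is 90 degrees), then the opening, from -1 (shut) to 1 (fully open). In form: [[x, y, z, wx, wy, wz, grip], ...]. A call has exactly 10 rows; each row is the pose to reach, as a shift and turn from the pose measured when the call began, along the tool's axes at that moment; what a row does not reach only later rows make up. A row lasts 1/8 s, in which the tool goes at most 62.5 mm and 10.7 degrees, less where a joint would pass 70% of its speed; a pose out of reach is approached as far as the arm can. A call with a number of a shift or a turn outside -1 to 1 is refused whole. A call with a gripper value outside its range is refused whole. The fingers move at their own pace and stop on an object; "force" is the grip in N (left out, the last holds). Time passes only in rows, so rows that repeat a pose let the fingers close, or fill a call up. It gives the time, the measured TCP pose, the force and the opening at its end, in the units of the state.
- env.observe(): the state, without advancing time (a new reading comes with each control period).
- env.capture(name): name is "side" or "top" or "wrist"; returns the picture (400x640x3 uint8, red, green, blue); there is no depth.
- env.calibration(name): a dict with "camera_matrix" (3x3 intrinsics, pixels), "world_to_cam" (4x4, takes a point from world to camera coordinates); the wrist camera has in their place "hand_eye" (4x4, takes a point from camera to tool coordinates, whose origin is the TCP and whose axes are the tool frame's). Camera axes: x right, y up, looking along -z (the intrinsics and any distortion apply to the point x, -y, -z); pixel columns grow to the right and rows downward; lengths in m; the calibration is good to about 2 mm. A picture is of the moment at which its call begins: read the wrist's pose just before it. calibration takes no time and is no camera call.
- env.job_done(): hands the job in, once; it reports no verdict.
The state is a dict: "time": time; "qpos": joint angles; "joint_vel": joint speeds; "effort": joint torques, N m; "eef_pos": TCP position; "tcp_rot": TCP orientation; "ft_force": force on the tool from outside, world axes, zero at the start; "torque": the same for the moment, N m; "opening": finger opening in m.
Only numpy, scipy, OpenCV 4.12 (cv2) and the standard library are available. Lean on these libraries where they do the work, as an engineer would, in place of code of your own. Each camera call takes 0.05 s, during which the arm holds its last target.

## Working session

There is one attempt and no reset: what is moved stays moved. The work goes in short steps, Python scripts to look and compute and a tool call to move; the robot and the scene stay as the last step left them, time stands still between calls to the robot, and variables do not carry over. Pictures are saved under pics/ and viewed, and the job is handed in when it is done.

Besides the shell and the picture viewer there is one more tool, called after "Call:" as name([rows], argument=value, ...), one row to a line, values as JSON. jog_arm: Moves the arm, as the interface text tells. Its arguments: {"type":"object","properties":{"commands":{"type":"array","items":{"type":"array","items":{"type":"number"}}},"force":{"type":"number"}},"required":["commands"]}

```bash
mkdir -p pics; ls
python3 - <<'E'
from bench import env
import cv2
s=env.observe()
for k,v in s.items(): print(k,v)
for n in ["top","side","wrist"]:
    c=env.calibration(n); print(n,c)
    im=env.capture(n); cv2.imwrite(f"pics/{n}0.png",im[:,:,::-1])
E
```

```text
pics
time 0.0
qpos [-72.53676106  22.87492453   2.57894184  88.11734606  -1.06991648
  69.15059961  -2.90323148]
joint_vel [-0.05504806 -0.02834852  0.05021768  0.05514965  0.06444944  0.01524864
 -0.07267419]
effort [-3.18847297e-04 -4.75125647e+01  1.36470102e+00 -2.54215890e+01
  1.16226394e-02  9.67072294e-03  6.30816359e-06]
eef_pos [0.25510481 0.59712164 0.23020451]
tcp_rot [[-6.64804087e-04  3.92749712e-01  9.19645161e-01]
 [-1.96334674e-03  9.19643079e-01 -3.92750242e-01]
 [-9.99997852e-01 -2.06668429e-03  1.59721388e-04]]
ft_force [ 1.0980632  -0.42548835 -1.02318311]
torque [ 0.02184819 -0.02815971 -0.00966925]
opening 0.08552682059760762
top {'camera_matrix': array([[490.06780742,   0.        , 314.23129957],
       [  0.        , 490.06780742, 200.22305384],
       [  0.        ,   0.        ,   1.        ]]), 'world_to_cam': array([[-0.07469068, -0.99719816, -0.00413912,  0.00450155],
       [ 0.96803951, -0.07350197,  0.23978526, -0.52702921],
       [-0.23941766,  0.01390289,  0.97081713, -0.95883226],
       [ 0.        ,  0.        ,  0.        ,  1.        ]])}
side
[... 268 characters left out ...]
1 ,  0.57391136,  0.75706092, -0.15908635],
       [-0.34861724, -0.67208829,  0.65327127, -0.7720703 ],
       [ 0.        ,  0.        ,  0.        ,  1.        ]])}
wrist {'camera_matrix': array([[353.55311557,   0.        , 320.10192313],
       [  0.        , 353.55311557, 201.02491761],
       [  0.        ,   0.        ,   1.        ]]), 'hand_eye': array([[ 1.58060170e-03,  2.82259076e-01, -9.59336915e-01,
        -1.43640330e-01],
       [ 9.99998299e-01, -1.35804206e-03,  1.24802799e-03,
        -5.84789597e-04],
       [-9.50552651e-04, -9.59337255e-01, -2.82260743e-01,
        -7.10356585e-02],
       [ 0.00000000e+00,  0.00000000e+00,  0.00000000e+00,
         1.00000000e+00]])}
```

View pics/top0.png

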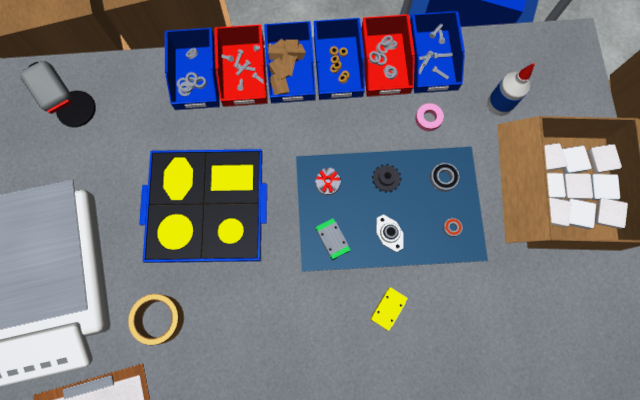

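View pics/side0.png

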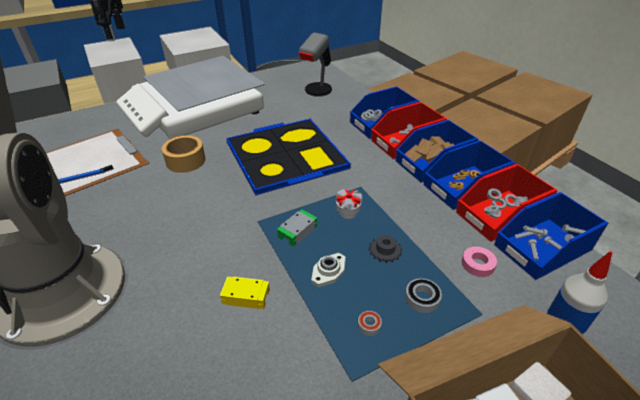

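View pics/wrist0.png

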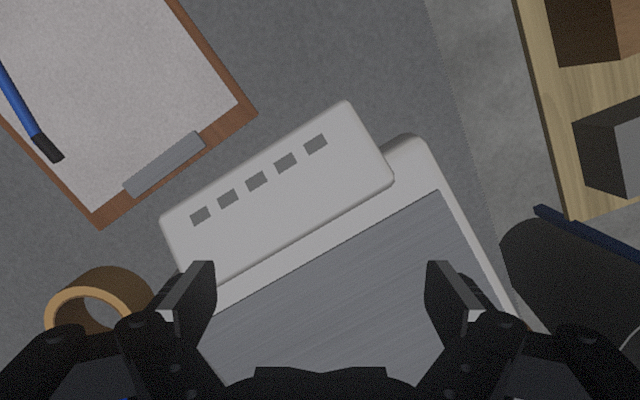

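Top view: candidates are large bearing (445,176) versus pink ring (429,116, not it); carriage with green caps (333,239) versus yellow block (390,309, not it). Other parts: small bearing (453,227), flange unit (390,233), sprocket (387,178), coupling (328,180). Pockets: lozenge (178,178), rectangle (232,178), large round (176,231), small round (230,231).

```bash
cat > h.py <<'E'
import numpy as np,cv2
from bench import env
def ray(name,uv,z,pose=None):
    c=env.calibration(name);K=c["camera_matrix"]
    d=np.array([(uv[0]-K[0,2])/K[0,0],-(uv[1]-K[1,2])/K[1,1],-1.0])
    if name=="wrist":
        H=c["hand_eye"];p,R=pose
        o=p+R@H[:3,3];d=R@H[:3,:3]@d
    else:
        T=c["world_to_cam"];R=T[:3,:3];o=-R.T@T[:3,3];d=R.T@d
    return o+d*(z-o[2])/d[2]
def proj(name,P):
    c=env.calibration(name);K=c["camera_matrix"];T=c["world_to_cam"]
    q=T[:3,:3]@np.array(P)+T[:3,3]
    return K[0,2]+K[0,0]*q[0]/-q[2],K[1,2]-K[1,1]*q[1]/-q[2]
def wpts(name,pts,z,pose=None): return np.array([ray(name,p,z,pose)[:2] for p in pts])
def rect(name,cnt,z,pose=None):
    P=wpts(name,cnt.reshape(-1,2),z,pose)
    (c,s,a)=cv2.minAreaRect((P*1000).astype(np.float32))
    b=cv2.boxPoints((c,s,a));e=[b[1]-b[0],b[2]-b[1]];e=max(e,key=np.linalg.norm)
    return np.round(c,1),np.round(s,1),round(np.degrees(np.arctan2(e[1],e[0]))%180,1)
E
python3 - <<'E'
from h import *
im=cv2.imread("pics/top0.png");hsv=cv2.cvtColor(im,cv2.COLOR_BGR2HSV)
def cn(m,A=30,box=None):
    if box:
        k=np.zeros_like(m);k[box[1]:box[3],box[0]:box[2]]=255;m=m&k
    return [c for c in cv2.findContours(m,cv2.RETR_EXTERNAL,cv2.CHAIN_APPROX_NONE)[0] if cv2.contourArea(c)>A]
print("pockets")
for c in cn(cv2.inRange(hsv,(22,120,90),(38,255,255)),200,(140,140,270,270)): 
    print(c.reshape(-1,2).mean(0).round(),rect("top",c,.009))
nomat=cv2.bitwise_not(cv2.inRange(hsv,(95,90,40),(115,255,255)))
print("parts")
for c in cn(nomat,100,(308,158,470,260)):
    for z in(.003,.019,.029): print(c.reshape(-1,2).mean(0).round(),z,rect("top",c,z))
cv2.imwrite("pics/crop1.png",np.hstack([cv2.resize(im[150:265,300:480],None,fx=4,fy=4,interpolation=cv2.INTER_CUBIC)]))
E
```

```text
pockets
[230. 230.] (array([486. , 151.5]), array([55.4, 56.1]), np.float32(131.7))
[175. 231.] (array([493.1, 271.9]), array([76.1, 77.9]), np.float32(179.1))
[231. 177.] (array([606.7, 144.4]), array([93.4, 60.6]), np.float32(86.0))
[178. 178.] (array([614. , 264.5]), array([64.9, 98.9]), np.float32(179.1))
parts
[452. 227.] 0.003 (array([ 458.1, -332.5]), array([42., 40.]), np.float32(85.7))
[452. 227.] 0.019 (array([ 455.4, -327.8]), array([41.4, 39.3]), np.float32(85.7))
[452. 227.] 0.029 (array([ 453.8, -324.8]), array([41., 39.]), np.float32(85.7))
[332. 239.] 0.003 (array([453., -69.]), array([82.9, 47.8]), np.float32(23.1))
[332. 239.] 0.019 (array([450.4, -68.3]), array([81.6, 47.1]), np.float32(23.1))
[332. 239.] 0.029 (array([448.7, -67.8]), array([80.8, 46.6]), np.float32(23.1))
[389. 233.] 0.003 (array([ 456. , -193.4]), array([87.3, 53.5]), np.float32(23.8))
[389. 233.] 0.019 (array([ 453.3, -190.7]), array([86. , 52.6]), np.float32(23.8))
[389. 233.] 0.029 (array([ 451.6, -189.1]), array([85.2, 52.1]), np.float32(23.8))
[328. 181.] 0.003 (array([584.3, -69.1]), array([56. , 62.9]), np.float32(175.7))
[328. 181.] 0.019 (array([579.7, -68.3]), array([55.1, 61.9]), np.float32(175.7))
[328. 181.] 0.029 (array([576.8, -67.9]), array([54.6, 61.3]), np.float32(175.7))
[386. 178.] 0.003 (array([ 580.3, -199.9]), array([60.7, 61.7]), np.float32(136.6))
[386. 178.] 0.019 (array([ 575.8, -197.2]), array([59.8, 60.8]), np.float32(136.6))
[386. 178.] 0.029 (array([ 572.9, -195.5]), array([59.3, 60.2]), np.float32(136.6))
[444. 176.] 0.003 (array([ 573.7, -330.8]), array([65.3, 63.1]), np.float32(85.6))
[444. 176.] 0.019 (array([ 569.2, -326.1]), array([64.3, 62.1]), np.float32(85.6))
[444. 176.] 0.029 (array([ 566.5, -323.2]), array([63.7, 61.5]), np.float32(85.6))
```

View pics/crop1.png

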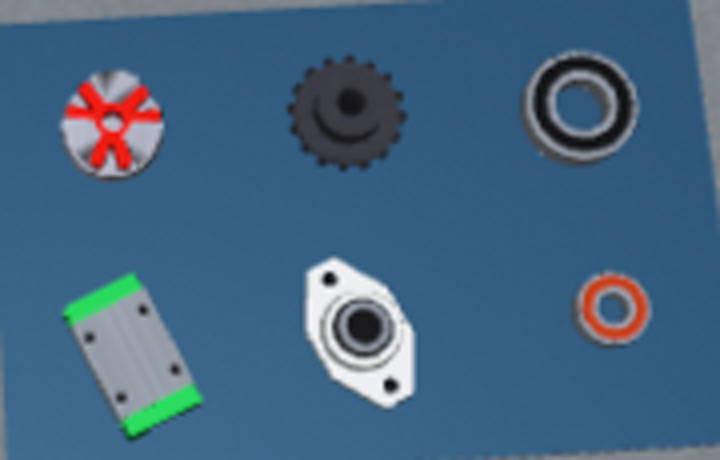

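Crop confirms: large bearing with black seals (580,107), small with rust-brown seals (612,308), flange unit (360,330), and the carriage with green caps (130,355). Pink and yellow things lie outside the mat.

```bash
cat >> h.py <<'E'
def yaw(R): return np.degrees(np.arctan2(R[1,1],R[0,1]))
def go(x,y,z,psi):
    "pose goal in tool units from present pose; tool made vertical; psi=yaw of tool y (deg)"
    from scipy.spatial.transform import Rotation as Ro
    s=env.observe();p=s["eef_pos"];R=s["tcp_rot"];a=np.radians(psi);c,n=np.cos(a),np.sin(a)
    G=np.array([[0,c,n],[0,n,-c],[-1,0,0]])
    d=R.T@(np.array([x,y,z])-p)/.3; w=Ro.from_matrix(R.T@G).as_rotvec()/(np.pi/2)
    print("t",round(s["time"],2),"p",p.round(4),"yaw",round(yaw(R),1),"op",round(s["opening"],4),"F",s["ft_force"].round(1))
    print("goal",np.round(d,3),np.round(w,3))
E
python3 -c "
from h import *
go(.5,.35,.25,30)"
```

```text
t 0.15 p [0.2552 0.5973 0.2305] yaw 66.9 op 0.0852 F [ 0.4 -0.6  0. ]
goal [-0.064 -0.438  1.074] [0.41  0.    0.001]
```

Call:
jog_arm([
  [-0.06, -0.4, 0.95, 0.41, 0, 0, 1],
  [-0.06, -0.4, 0.95, 0.41, 0, 0, 1],
  [-0.06, -0.4, 0.95, 0.41, 0, 0, 1],
  [-0.06, -0.4, 0.95, 0.41, 0, 0, 1],
  [-0.06, -0.4, 0.95, 0.41, 0, 0, 1],
  [-0.06, -0.4, 0.95, 0.41, 0, 0, 1],
  [-0.06, -0.4, 0.95, 0.41, 0, 0, 1],
  [-0.06, -0.4, 0.95, 0.41, 0, 0, 1],
  [-0.06, -0.4, 0.95, 0.41, 0, 0, 1],
  [-0.06, -0.4, 0.95, 0.41, 0, 0, 1],
], force=50)

```text
time: 1.4
eef_pos: [0.4695, 0.3757, 0.2486]
tcp_rot: [[-0.001, 0.866, 0.501], [-0.001, 0.501, -0.866], [-1.0, -0.001, 0.001]]
ft_force: [0.3, -0.2, -0.0]
opening: 0.0856
```

```bash
python3 -c "
from h import *
go(.57,.08,.25,0)"
```

```text
t 1.4 p [0.4695 0.3757 0.2486] yaw 30.1 op 0.0856 F [ 0.3 -0.2 -0. ]
goal [-0.003 -0.204  1.021] [0.334 0.001 0.001]
```

Run:
```python
from h import *
s=env.observe();im=env.capture("wrist")[:,:,::-1];cv2.imwrite("pics/w1.png",im)
np.savez("w1",p=s["eef_pos"],R=s["tcp_rot"])
hsv=cv2.cvtColor(im,cv2.COLOR_BGR2HSV)
m=cv2.inRange(hsv,(22,120,60),(38,255,255))
for c in cv2.findContours(m,cv2.RETR_EXTERNAL,cv2.CHAIN_APPROX_NONE)[0]:
    if cv2.contourArea(c)>300: print(c.reshape(-1,2).mean(0).round(),cv2.boundingRect(c),rect("wrist",c,.009,(s["eef_pos"],s["tcp_rot"])))
```

```text
[326. 358.] (296, 335, 63, 38) (array([607.7, 153.7]), array([61.6, 59.5]), np.float32(86.6))
[240. 326.] (218, 307, 46, 37) (array([485.8, 145.8]), array([54.1, 54.6]), np.float32(141.1))
[375. 302.] (336, 276, 77, 52) (array([613.8, 259.8]), array([65.5, 99.8]), np.float32(177.2))
[292. 252.] (258, 222, 68, 60) (array([492.8, 267. ]), array([79. , 75.9]), np.float32(30.2))
```

View pics/w1.png

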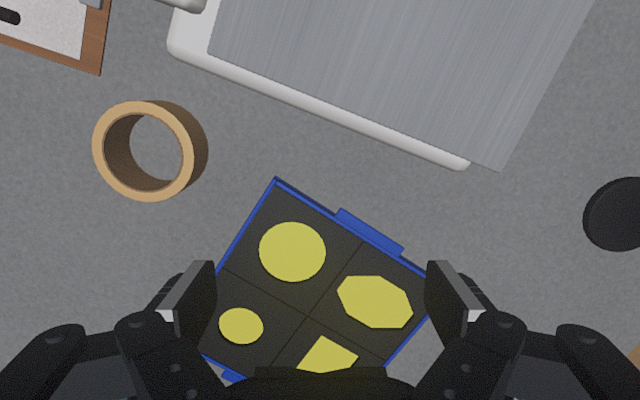

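Call:
jog_arm([
  [0, -0.2, 1.0, 0.33, 0, 0, 1],
  [0, -0.2, 1.0, 0.33, 0, 0, 1],
  [0, -0.2, 1.0, 0.33, 0, 0, 1],
  [0, -0.2, 1.0, 0.33, 0, 0, 1],
  [0, -0.2, 1.0, 0.33, 0, 0, 1],
  [0, -0.2, 1.0, 0.33, 0, 0, 1],
  [0, -0.2, 1.0, 0.33, 0, 0, 1],
  [0, -0.2, 1.0, 0.33, 0, 0, 1],
  [0, -0.2, 1.0, 0.33, 0, 0, 1],
  [0, -0.2, 1.0, 0.33, 0, 0, 1],
])

```text
time: 2.7
eef_pos: [0.5677, 0.0866, 0.249]
tcp_rot: [[-0.001, 1.0, 0.007], [-0.001, 0.007, -1.0], [-1.0, -0.001, 0.001]]
ft_force: [0.5, 0.1, -0.7]
opening: 0.0851
```

```bash
python3 -c "
from h import *
go(.57,-.22,.25,-30)"
```

```text
t 2.7 p [0.5677 0.0866 0.249 ] yaw 0.4 op 0.0851 F [ 0.5  0.1 -0.7]
goal [-0.002  0.     1.022] [0.338 0.001 0.   ]
```

Wrist view shows large pocket (292,252), lozenge (375,302), small (240,326); rectangle (326,358) is partly covered. It agrees with the top view to about 5 mm in y; I will average them with the side view.

Call:
jog_arm([
  [0, 0, 0.95, 0.34, 0, 0, 1],
  [0, 0, 0.95, 0.34, 0, 0, 1],
  [0, 0, 0.95, 0.34, 0, 0, 1],
  [0, 0, 0.95, 0.34, 0, 0, 1],
  [0, 0, 0.95, 0.34, 0, 0, 1],
  [0, 0, 0.95, 0.34, 0, 0, 1],
  [0, 0, 0.95, 0.34, 0, 0, 1],
  [0, 0, 0.95, 0.34, 0, 0, 1],
  [0, 0, 0.95, 0.34, 0, 0, 1],
  [0, 0, 0.95, 0.34, 0, 0, 1],
])

```text
time: 3.95
eef_pos: [0.57, -0.1975, 0.2494]
tcp_rot: [[-0.001, 0.865, -0.502], [-0.001, -0.502, -0.865], [-1.0, 0.0, 0.001]]
ft_force: [-0.0, -0.3, 0.0]
opening: 0.0854
```

```bash
cat >> h.py <<'E'
def parts(im,pose,zs):
    hsv=cv2.cvtColor(im,cv2.COLOR_BGR2HSV)
    m=cv2.bitwise_not(cv2.inRange(hsv,(95,90,30),(115,255,255)))
    for c in cv2.findContours(m,cv2.RETR_LIST,cv2.CHAIN_APPROX_NONE)[0]:
        if 500<cv2.contourArea(c)<15000:
            for z in zs: print(c.reshape(-1,2).mean(0).round(),z,rect("wrist",c,z,pose))
E
python3 - <<'E'
from h import *
s=env.observe();im=np.ascontiguousarray(env.capture("wrist")[:,:,::-1]);cv2.imwrite("pics/w2.png",im)
parts(im,(s["eef_pos"],s["tcp_rot"]),(.013,.023))
# side: pockets and bearings
im=np.ascontiguousarray(env.capture("side")[:,:,::-1]);cv2.imwrite("pics/s2.png",im)
im=cv2.imread("pics/side0.png")
hsv=cv2.cvtColor(im,cv2.COLOR_BGR2HSV)
m=cv2.inRange(hsv,(22,120,60),(38,255,255))
for c in cv2.findContours(m,cv2.RETR_EXTERNAL,cv2.CHAIN_APPROX_NONE)[0]:
    if cv2.contourArea(c)>100: print("side",c.reshape(-1,2).mean(0).round(),rect("side",c,.009))
E
```

```text
[294. 303.] 0.013 (array([ 456.3, -330.8]), array([48. , 40.3]), np.float32(58.0))
[294. 303.] 0.023 (array([ 460.3, -325.6]), array([46.7, 39.3]), np.float32(58.0))
[577. 305.] 0.013 (array([ 751. , -513.4]), array([66.8, 98.8]), np.float32(115.8))
[577. 305.] 0.023 (array([ 747.2, -503.5]), array([65.1, 96.2]), np.float32(115.8))
[375. 260.] 0.013 (array([ 570. , -330.2]), array([69.9, 65.2]), np.float32(59.9))
[375. 260.] 0.023 (array([ 571. , -325.1]), array([68.1, 63.5]), np.float32(59.9))
[230. 211.] 0.013 (array([ 455.3, -193.5]), array([89.5, 51.8]), np.float32(23.9))
[230. 211.] 0.023 (array([ 459.3, -192. ]), array([87.1, 50.5]), np.float32(23.9))
[322. 152.] 0.013 (array([ 577.4, -197.7]), array([65.1, 71.4]), np.float32(127.4))
[322. 152.] 0.023 (array([ 578.1, -196.1]), array([63.4, 69.6]), np.float32(127.4))
[158. 115.] 0.013 (array([446.9, -69.2]), array([88.8, 55.8]), np.float32(22.8))
[158. 115.] 0.023 (array([451.1, -70.9]), array([86.5, 54.3]), np.float32(22.8))
side [245. 292.] (array([ 296.6, -166.8]), array([62.9, 85.5]), np.float32(143.5))
side [271. 169.] (array([488.2, 156.5]), array([50.5, 57. ]), np.float32(151.3))
side [316. 158.] (array([608.3, 149. ]), array([93.1, 61.3]), np.float32(86.2))
side [256. 145.] (array([495.5, 277.2]), array([68.7, 79.7]), np.float32(151.2))
side [298. 135.] (array([616.2, 271.6]), array([68.3, 95.7]), np.float32(151.2))
```

View pics/w2.png

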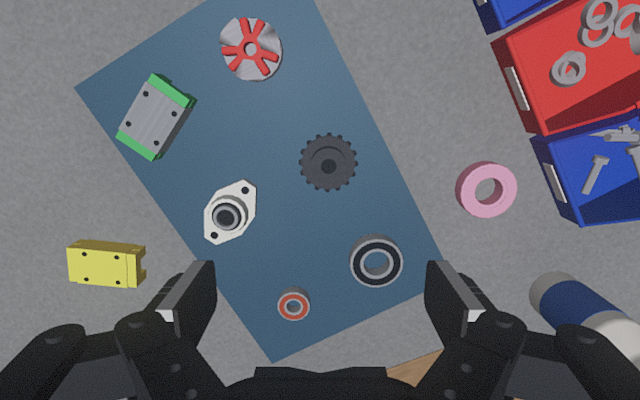

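Wrist view: large bearing (375,260), small (294,303), flange unit (230,211), carriage (158,115), pink ring (487,190) and yellow block (106,263) to be left. It agrees with the top view to about 2 mm. I'll reach for the large bearing.

```bash
python3 -c "
from h import *
go(.5705,-.329,.10,-30)"
```

```text
t 4.05 p [ 0.5699 -0.198   0.2494] yaw -30.1 op 0.0853 F [ 0.1 -0.5 -0.2]
goal [0.499 0.221 0.376] [-0.002  0.001 -0.   ]
```

Call:
jog_arm([
  [0.1, 0.05, 0.09, 0, 0, 0, 1],
  [0.2, 0.11, 0.18, 0, 0, 0, 1],
  [0.3, 0.16, 0.28, 0, 0, 0, 1],
  [0.4, 0.22, 0.376, 0, 0, 0, 1],
  [0.5, 0.22, 0.376, 0, 0, 0, 1],
  [0.6, 0.22, 0.376, 0, 0, 0, 1],
  [0.68, 0.22, 0.376, 0, 0, 0, 1],
  [0.72, 0.22, 0.376, 0, 0, 0, 1],
  [0.72, 0.22, 0.376, 0, 0, 0, 1],
  [0.72, 0.22, 0.376, 0, 0, 0, 1],
])

```text
time: 5.3
eef_pos: [0.571, -0.3295, 0.0347]
tcp_rot: [[0.001, 0.865, -0.502], [-0.002, -0.502, -0.865], [-1.0, 0.002, 0.001]]
ft_force: [0.0, 0.8, -0.3]
opening: 0.0853
```

Run:
```python
from h import *
go(.5705,-.329,.007,-30)
s=env.observe();im=np.ascontiguousarray(env.capture("wrist")[:,:,::-1]);cv2.imwrite("pics/w3.png",im)
im=np.ascontiguousarray(env.capture("side")[:,:,::-1])
cv2.imwrite("pics/s3.png",cv2.resize(im[180:360,320:520],None,fx=3,fy=3,interpolation=cv2.INTER_CUBIC))
```

```text
t 5.3 p [ 0.571  -0.3295  0.0347] yaw -30.1 op 0.0853 F [ 0.   0.8 -0.3]
goal [ 0.092 -0.002 -0.001] [-0.002  0.001 -0.001]
```

View pics/w3.png

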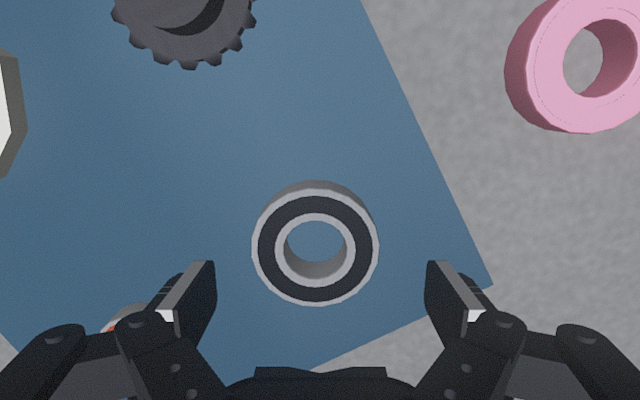

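View pics/s3.png

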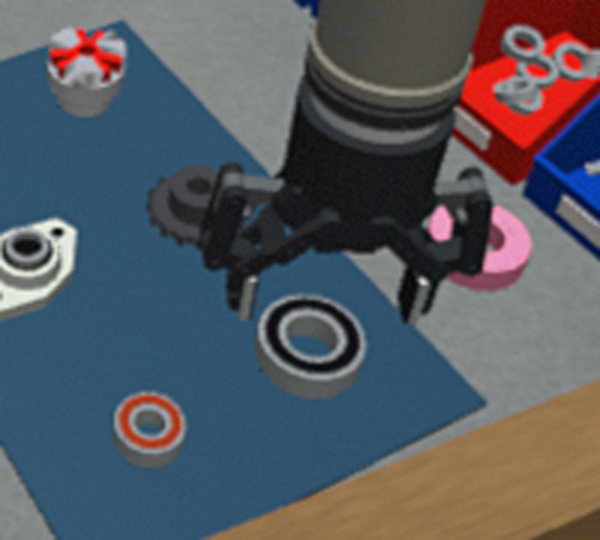

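Wrist view: bearing centred between fingers with its top face at about (316,250). Side view shows the fingers above it on both sides.

Run:
```python
from h import *
s=env.observe()
print(ray("wrist",(315.5,250),.023,(s["eef_pos"],s["tcp_rot"])))
```

```text
[ 0.57026602 -0.32815932  0.023     ]
```

Call:
jog_arm([
  [0.03, 0, 0, 0, 0, 0, 1],
  [0.06, 0, 0, 0, 0, 0, 1],
  [0.09, 0, 0, 0, 0, 0, 1],
  [0.09, 0, 0, 0, 0, 0, 1],
  [0.09, 0, 0, 0, 0, 0, 0.4],
  [0.09, 0, 0, 0, 0, 0, 0],
  [0.09, 0, 0, 0, 0, 0, -1],
  [0.09, 0, 0, 0, 0, 0, -1],
  [0.09, 0, 0, 0, 0, 0, -1],
  [0.09, 0, 0, 0, 0, 0, -1],
], force=50)

```text
time: 6.65
eef_pos: [0.5711, -0.3298, 0.0088]
tcp_rot: [[0.002, 0.865, -0.502], [-0.002, -0.502, -0.865], [-1.0, 0.003, 0.001]]
ft_force: [-1.9, 1.0, 5.4]
opening: 0.0601
```

Run:
```python
from h import *
go(.5705,-.329,.10,-30)
im=np.ascontiguousarray(env.capture("side")[:,:,::-1])
cv2.imwrite("pics/s4.png",cv2.resize(im[230:330,370:470],None,fx=6,fy=6,interpolation=cv2.INTER_CUBIC))
```

```text
t 6.65 p [ 0.5711 -0.3298  0.0088] yaw -30.2 op 0.0601 F [-1.9  1.   5.4]
goal [-0.304 -0.002 -0.001] [-0.002  0.001 -0.002]
```

View pics/s4.png

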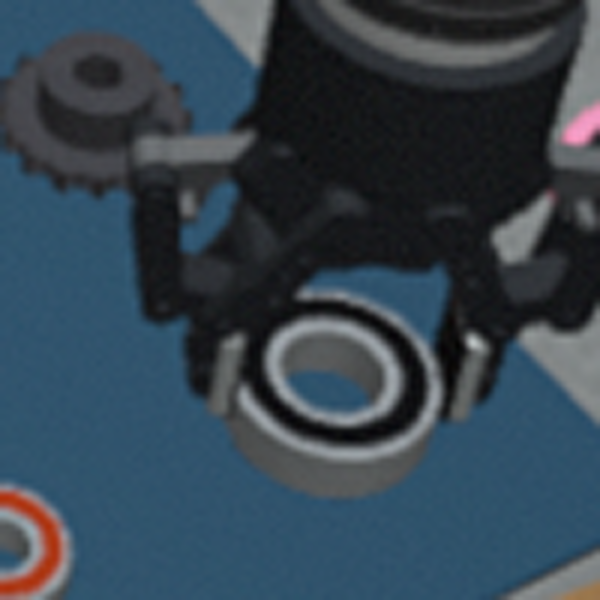

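Side view: both pads are on the bearing's sides, tips about mid-height. Lifting.

Call:
jog_arm([
  [-0.03, 0, 0, 0, 0, 0, -1],
  [-0.08, 0, 0, 0, 0, 0, -1],
  [-0.15, 0, 0, 0, 0, 0, -1],
  [-0.23, 0, 0, 0, 0, 0, -1],
  [-0.31, 0, -0.03, 0, 0, 0, -1],
  [-0.36, 0, -0.1, 0, 0, 0, -1],
  [-0.38, 0, -0.2, 0, 0, 0, -1],
  [-0.38, 0, -0.32, 0, 0, 0, -1],
  [-0.38, 0, -0.45, 0, 0, 0, -1],
  [-0.38, 0, -0.55, 0, 0, 0, -1],
])

```text
time: 7.95
eef_pos: [0.6551, -0.1848, 0.1241]
tcp_rot: [[0.004, 0.865, -0.501], [-0.002, -0.501, -0.865], [-1.0, 0.004, -0.0]]
ft_force: [0.6, -0.8, -1.6]
opening: 0.0595
```

Run:
```python
from h import *
go(.54,-.0,.12,0)
s=env.observe();im=np.ascontiguousarray(env.capture("wrist")[:,:,::-1]);cv2.imwrite("pics/w4.png",im)
```

```text
t 7.95 p [ 0.6551 -0.1848  0.1241] yaw -30.1 op 0.0595 F [ 0.6 -0.8 -1.6]
goal [ 0.011 -0.641 -0.341] [-0.334  0.001 -0.003]
```

View pics/w4.png

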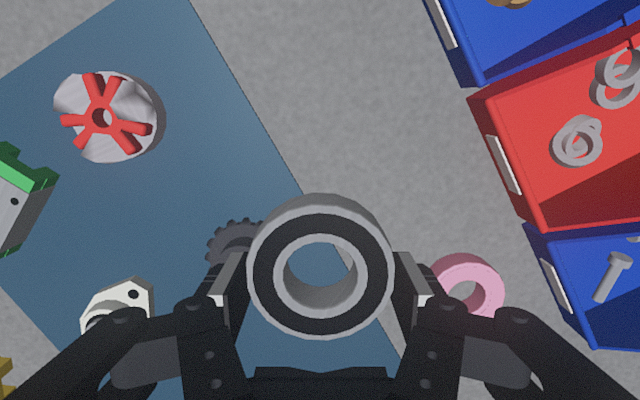

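Bearing is held level, centred at (320,275).

Call:
jog_arm([
  [-0.01, -0.04, -0.02, -0.02, 0, 0, -1],
  [-0.01, -0.1, -0.05, -0.06, 0, 0, -1],
  [-0.01, -0.18, -0.1, -0.11, 0, 0, -1],
  [-0.01, -0.28, -0.15, -0.16, 0, 0, -1],
  [-0.01, -0.38, -0.2, -0.21, 0, 0, -1],
  [-0.01, -0.48, -0.25, -0.26, 0, 0, -1],
  [-0.01, -0.57, -0.3, -0.3, 0, 0, -1],
  [-0.01, -0.63, -0.34, -0.33, 0, 0, -1],
  [-0.01, -0.64, -0.34, -0.33, 0, 0, -1],
  [-0.01, -0.64, -0.34, -0.33, 0, 0, -1],
])

```text
time: 9.25
eef_pos: [0.5423, 0.0034, 0.1269]
tcp_rot: [[0.007, 1.0, -0.002], [0.001, -0.002, -1.0], [-1.0, 0.007, -0.001]]
ft_force: [0.6, -0.5, -2.3]
opening: 0.06
```

Run:
```python
from h import *
go(.493,.265,.10,30)
```

```text
t 9.25 p [0.5423 0.0034 0.1269] yaw -0.1 op 0.06 F [ 0.6 -0.5 -2.3]
goal [ 0.09  -0.167 -0.872] [-0.335  0.    -0.004]
```

Call:
jog_arm([
  [0, -0.01, -0.03, -0.02, 0, 0, -1],
  [0, -0.02, -0.1, -0.06, 0, 0, -1],
  [0, -0.04, -0.2, -0.11, 0, 0, -1],
  [0, -0.06, -0.32, -0.17, 0, 0, -1],
  [0, -0.09, -0.45, -0.22, 0, 0, -1],
  [0, -0.12, -0.58, -0.27, 0, 0, -1],
  [0, -0.14, -0.7, -0.31, 0, 0, -1],
  [0, -0.16, -0.79, -0.33, 0, 0, -1],
  [0, -0.165, -0.86, -0.33, 0, 0, -1],
  [0, -0.165, -0.89, -0.33, 0, 0, -1],
])

```text
time: 10.5
eef_pos: [0.4933, 0.2717, 0.1268]
tcp_rot: [[0.007, 0.869, 0.495], [0.001, 0.495, -0.869], [-1.0, 0.007, 0.002]]
ft_force: [-0.5, 0.1, -1.8]
opening: 0.0597
```

Run:
```python
from h import *
go(.493,.270,.05,30)
go(.493,.270,.015,30)
```

```text
t 10.5 p [0.4933 0.2717 0.1268] yaw 29.6 op 0.0597 F [-0.5  0.1 -1.8]
goal [ 0.256 -0.005  0.004] [-0.004  0.001 -0.004]
t 10.5 p [0.4933 0.2717 0.1268] yaw 29.6 op 0.0597 F [-0.5  0.1 -1.8]
goal [ 0.373 -0.006  0.004] [-0.004  0.001 -0.004]
```

Call:
jog_arm([
  [0.04, 0, 0, 0, 0, -0.004, -1],
  [0.1, 0, 0, 0, 0, -0.004, -1],
  [0.16, 0, 0, 0, 0, -0.004, -1],
  [0.22, 0, 0, 0, 0, -0.004, -1],
  [0.27, 0, 0, 0, 0, -0.004, -1],
  [0.31, 0, 0, 0, 0, -0.004, -1],
  [0.33, 0, 0, 0, 0, -0.004, -1],
  [0.33, 0, 0, 0, 0, -0.004, -1],
  [0.33, 0, 0, 0, 0, -0.004, -1],
  [0.33, 0, 0, 0, 0, -0.004, -1],
])

```text
time: 11.75
eef_pos: [0.4944, 0.2722, 0.0284]
tcp_rot: [[0.002, 0.869, 0.495], [-0.001, 0.495, -0.869], [-1.0, 0.001, 0.002]]
ft_force: [-0.7, 2.0, -2.1]
opening: 0.0601
```

Run:
```python
from h import *
go(.493,.270,.0148,30)
im=np.ascontiguousarray(env.capture("wrist")[:,:,::-1]);cv2.imwrite("pics/w5.png",im)
im=np.ascontiguousarray(env.capture("side")[:,:,::-1])
cv2.imwrite("pics/s5.png",cv2.resize(im[80:220,200:370],None,fx=4,fy=4,interpolation=cv2.INTER_CUBIC))
```

```text
t 11.75 p [0.4944 0.2722 0.0284] yaw 29.6 op 0.0601 F [-0.7  2.  -2.1]
goal [ 0.045 -0.008  0.004] [-0.004  0.001 -0.001]
```

View pics/w5.png

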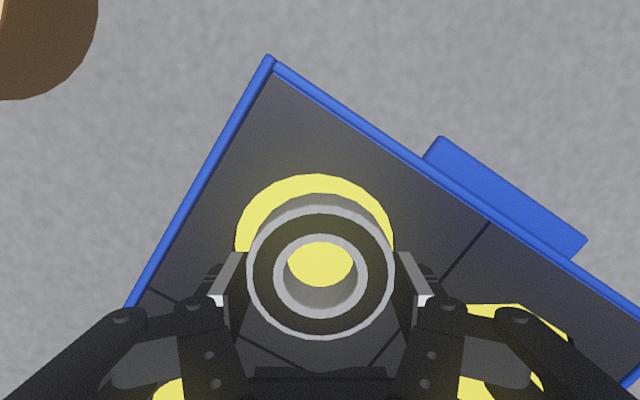

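View pics/s5.png

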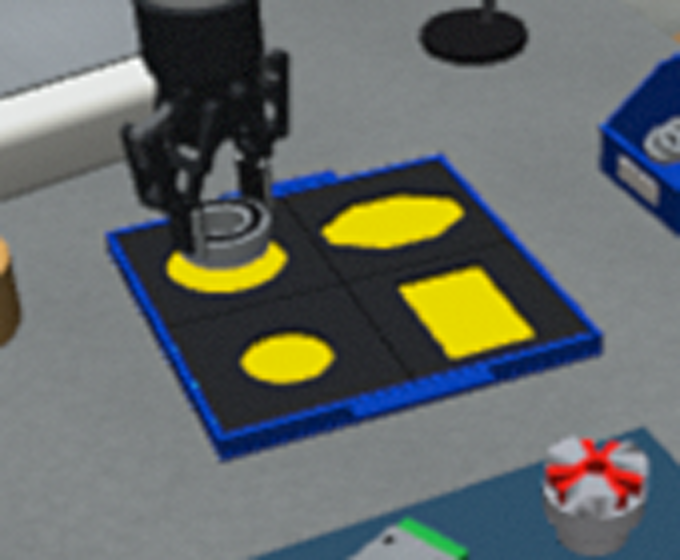

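Run:
```python
from h import *
from scipy.optimize import least_squares
s=env.observe();pose=(s["eef_pos"],s["tcp_rot"])
im=cv2.imread("pics/w5.png");hsv=cv2.cvtColor(im,cv2.COLOR_BGR2HSV)
m=cv2.inRange(hsv,(22,90,60),(38,255,255))
pts=[]
for u in range(245,388,4):
    v=np.where(m[150:250,u])[0]
    if len(v): pts.append((u,150+v[0]))
P=wpts("wrist",pts,.015,pose)
r=least_squares(lambda q:np.hypot(*(P-q[:2]).T)-.039,P.mean(0));print(r.x,abs(r.fun).max())
r=least_squares(lambda q:np.hypot(*(P-q[:2]).T)-q[2],[*P.mean(0),.039]);print(r.x,abs(r.fun).max())
# bearing top face centre
print(ray("wrist",(320.5,273),.0426,pose))
```

```text
[0.49213816 0.26921356] 0.0003258368192614741
[0.492263   0.26897907 0.03923463] 0.0002987934081733132
[0.49309554 0.27405627 0.0426    ]
```

Wrist view: pocket circle around (314,240), bearing at (320,273); the fitted pocket centre is (0.4922, 0.2692), about 3 mm from the bearing. Correcting as I lower.

Call:
jog_arm([
  [0.01, -0.009, 0.006, 0, 0, 0, -1],
  [0.02, -0.009, 0.006, 0, 0, 0, -1],
  [0.03, -0.009, 0.006, 0, 0, 0, -1],
  [0.038, -0.009, 0.006, 0, 0, 0, -1],
  [0.043, -0.009, 0.006, 0, 0, 0, -1],
  [0.047, -0.009, 0.006, 0, 0, 0, -1],
  [0.047, -0.009, 0.006, 0, 0, 0, -1],
  [0.047, -0.009, 0.006, 0, 0, 0, -1],
  [0.047, -0.009, 0.006, 0, 0, 0, -1],
  [0.047, -0.009, 0.006, 0, 0, 0, -1],
])

```text
time: 13.1
eef_pos: [0.4928, 0.2691, 0.0148]
tcp_rot: [[0.002, 0.869, 0.495], [-0.001, 0.495, -0.869], [-1.0, 0.001, 0.002]]
ft_force: [-2.8, -1.5, 5.6]
opening: 0.0596
```

Run:
```python
from h import *
go(.493,.270,.0148,30)
```

```text
t 13.1 p [0.4928 0.2691 0.0148] yaw 29.6 op 0.0596 F [-2.8 -1.5  5.6]
goal [ 0.     0.002 -0.002] [-0.004  0.001 -0.001]
```

Call:
jog_arm([
  [0, 0, 0, 0, 0, 0, 0.55],
  [0, 0, 0, 0, 0, 0, 0.7],
  [0, 0, 0, 0, 0, 0, 0.75],
  [0, 0, 0, 0, 0, 0, 0.75],
  [-0.02, 0, 0, 0, 0, 0, 0.75],
  [-0.06, 0, 0, 0, 0, 0, 0.75],
  [-0.14, 0, 0, 0, 0, 0, 0.75],
  [-0.25, 0, 0, 0, 0, 0, 0.75],
  [-0.38, 0, 0, 0, 0, 0, 0.75],
  [-0.5, 0, 0, 0, 0, 0, 0.75],
])

```text
time: 14.35
eef_pos: [0.4927, 0.2693, 0.1672]
tcp_rot: [[0.003, 0.869, 0.494], [-0.0, 0.494, -0.869], [-1.0, 0.002, 0.002]]
ft_force: [0.1, 0.4, 0.1]
opening: 0.0747
```

Run:
```python
from h import *
go(.55,.03,.2,0)
im=np.ascontiguousarray(env.capture("wrist")[:,:,::-1]);cv2.imwrite("pics/w6.png",im)
```

```text
t 14.35 p [0.4927 0.2693 0.1672] yaw 29.6 op 0.0747 F [0.1 0.4 0.1]
goal [-0.109 -0.228  0.788] [ 0.329  0.001 -0.002]
```

View pics/w6.png

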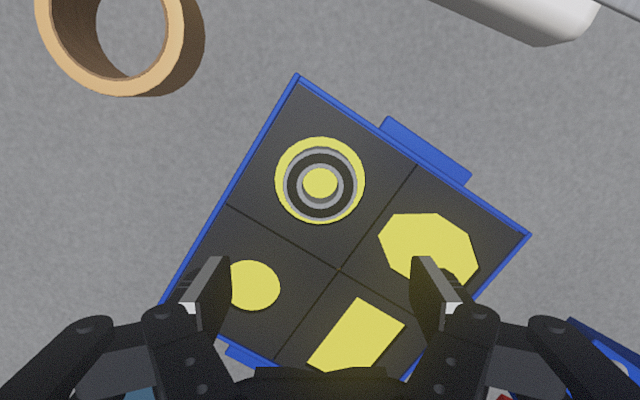

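Large bearing lies in the pocket at (320,183), yellow all round. Next: small bearing.

Call:
jog_arm([
  [-0.05, -0.23, 0.95, 0.33, 0, 0, 1],
  [-0.05, -0.23, 0.95, 0.33, 0, 0, 1],
  [-0.05, -0.23, 0.95, 0.33, 0, 0, 1],
  [-0.05, -0.23, 0.95, 0.33, 0, 0, 1],
  [-0.05, -0.23, 0.95, 0.33, 0, 0, 1],
  [-0.05, -0.23, 0.95, 0.33, 0, 0, 1],
  [-0.05, -0.23, 0.95, 0.33, 0, 0, 1],
  [-0.05, -0.23, 0.95, 0.33, 0, 0, 1],
  [-0.05, -0.23, 0.95, 0.33, 0, 0, 1],
  [-0.05, -0.23, 0.95, 0.33, 0, 0, 1],
])

```text
time: 15.65
eef_pos: [0.5762, -0.0103, 0.1865]
tcp_rot: [[0.01, 1.0, -0.0], [0.005, -0.0, -1.0], [-1.0, 0.01, -0.005]]
ft_force: [0.5, -0.5, 0.1]
opening: 0.0857
```

Run:
```python
from h import *
go(.50,-.27,.15,-35)
```

```text
t 15.65 p [ 0.5762 -0.0103  0.1865] yaw -0.0 op 0.0857 F [ 0.5 -0.5  0.1]
goal [ 0.115 -0.255  0.866] [ 0.389 -0.005 -0.005]
```

Call:
jog_arm([
  [0.05, -0.25, 0.95, 0.39, 0, -0.005, 1],
  [0.05, -0.25, 0.95, 0.39, 0, -0.005, 1],
  [0.05, -0.25, 0.95, 0.39, 0, -0.005, 1],
  [0.05, -0.25, 0.95, 0.39, 0, -0.005, 1],
  [0.05, -0.25, 0.95, 0.39, 0, -0.005, 1],
  [0.05, -0.25, 0.95, 0.39, 0, -0.005, 1],
  [0.05, -0.25, 0.95, 0.39, 0, -0.005, 1],
  [0.05, -0.25, 0.95, 0.39, 0, -0.005, 1],
  [0.05, -0.25, 0.95, 0.39, 0, -0.005, 1],
  [0.05, -0.25, 0.95, 0.39, 0, -0.005, 1],
])

```text
time: 16.9
eef_pos: [0.5017, -0.2944, 0.1693]
tcp_rot: [[0.002, 0.819, -0.574], [0.008, -0.574, -0.819], [-1.0, -0.002, -0.008]]
ft_force: [-0.8, -0.6, 0.3]
opening: 0.0855
```

Run:
```python
from h import *
go(.4565,-.3295,.035,-35)
```

```text
t 16.9 p [ 0.5017 -0.2944  0.1693] yaw -35.0 op 0.0855 F [-0.8 -0.6  0.3]
goal [ 0.446 -0.055  0.186] [-0.    -0.005  0.002]
```

Call:
jog_arm([
  [0.05, -0.02, 0.06, 0, -0.005, 0, 1],
  [0.12, -0.04, 0.12, 0, -0.005, 0, 1],
  [0.2, -0.055, 0.186, 0, -0.005, 0, 1],
  [0.28, -0.055, 0.186, 0, -0.005, 0, 1],
  [0.36, -0.055, 0.186, 0, -0.005, 0, 0.6],
  [0.41, -0.055, 0.186, 0, -0.005, 0, 0.6],
  [0.44, -0.055, 0.186, 0, -0.005, 0, 0.6],
  [0.446, -0.055, 0.186, 0, -0.005, 0, 0.6],
  [0.446, -0.055, 0.186, 0, -0.005, 0, 0.6],
  [0.446, -0.055, 0.186, 0, -0.005, 0, 0.6],
])

```text
time: 18.15
eef_pos: [0.457, -0.3299, 0.0357]
tcp_rot: [[-0.001, 0.819, -0.574], [0.001, -0.574, -0.819], [-1.0, -0.001, -0.0]]
ft_force: [0.5, 0.4, -0.5]
opening: 0.0685
```

Run:
```python
from h import *
go(.4565,-.3295,.010,-35)
s=env.observe();im=np.ascontiguousarray(env.capture("wrist")[:,:,::-1]);cv2.imwrite("pics/w7.png",im)
hsv=cv2.cvtColor(im,cv2.COLOR_BGR2HSV)
m=cv2.inRange(hsv,(0,140,80),(14,255,255))
for c in cv2.findContours(m,cv2.RETR_EXTERNAL,cv2.CHAIN_APPROX_NONE)[0]:
    if cv2.contourArea(c)>300: print(cv2.fitEllipse(c),ray("wrist",cv2.fitEllipse(c)[0],.019,(s["eef_pos"],s["tcp_rot"])))
```

```text
t 18.15 p [ 0.457  -0.3299  0.0357] yaw -35.0 op 0.0685 F [ 0.5  0.4 -0.5]
goal [ 0.086 -0.002 -0.   ] [-0.    -0.     0.001]
((317.7035827636719, 248.5658416748047), (63.32072448730469, 68.79639434814453), 90.86241912841797) [ 0.45641329 -0.33021408  0.019     ]
```

View pics/w7.png

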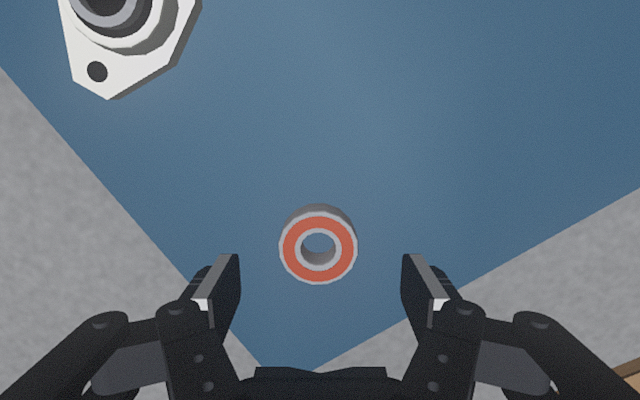

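Small bearing (rust seal) at (318,249), centred between the fingers.

Call:
jog_arm([
  [0.03, 0, 0, 0, 0, 0, 0.6],
  [0.06, 0, 0, 0, 0, 0, 0.6],
  [0.086, 0, 0, 0, 0, 0, 0.6],
  [0.086, 0, 0, 0, 0, 0, 0.4],
  [0.086, 0, 0, 0, 0, 0, 0.1],
  [0.086, 0, 0, 0, 0, 0, -0.2],
  [0.086, 0, 0, 0, 0, 0, -1],
  [0.086, 0, 0, 0, 0, 0, -1],
  [0.086, 0, 0, 0, 0, 0, -1],
  [0.086, 0, 0, 0, 0, 0, -1],
], force=40)

```text
time: 19.45
eef_pos: [0.4571, -0.3301, 0.0105]
tcp_rot: [[-0.0, 0.819, -0.574], [0.001, -0.574, -0.819], [-1.0, -0.001, -0.0]]
ft_force: [-1.5, 0.7, 5.4]
opening: 0.0376
```

Run:
```python
from h import *
go(.4565,-.3295,.010,-35)
im=np.ascontiguousarray(env.capture("side")[:,:,::-1])
cv2.imwrite("pics/s7.png",cv2.resize(im[260:360,310:430],None,fx=5,fy=5,interpolation=cv2.INTER_CUBIC))
```

```text
t 19.45 p [ 0.4571 -0.3301  0.0105] yaw -35.0 op 0.0376 F [-1.5  0.7  5.4]
goal [ 0.002 -0.003 -0.   ] [-0. -0.  0.]
```

View pics/s7.png

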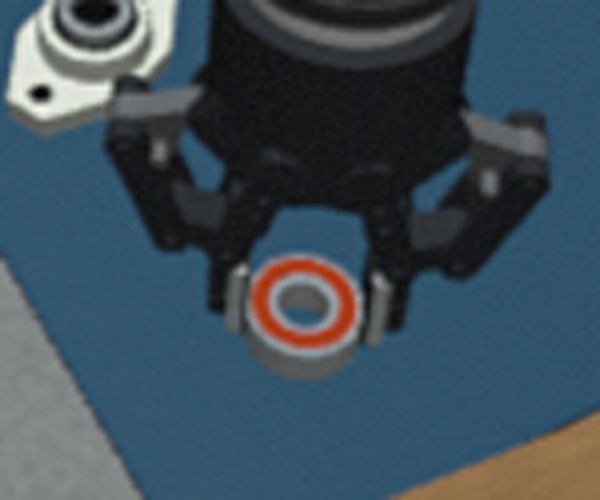

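Side view: both pads on the small bearing's sides. Lifting.

Call:
jog_arm([
  [-0.03, 0, 0, 0, 0, 0, -1],
  [-0.08, 0, 0, 0, 0, 0, -1],
  [-0.15, 0, 0, 0, 0, 0, -1],
  [-0.23, 0, 0, 0, 0, 0, -1],
  [-0.31, 0, -0.03, 0, 0, 0, -1],
  [-0.36, 0, -0.1, 0, 0, 0, -1],
  [-0.38, 0, -0.2, 0, 0, 0, -1],
  [-0.38, 0, -0.32, 0, 0, 0, -1],
  [-0.38, 0, -0.45, 0, 0, 0, -1],
  [-0.38, 0, -0.5, 0, 0, 0, -1],
])

```text
time: 20.75
eef_pos: [0.545, -0.2047, 0.125]
tcp_rot: [[0.001, 0.821, -0.571], [0.001, -0.571, -0.821], [-1.0, -0.0, -0.002]]
ft_force: [-1.0, -0.8, -1.0]
opening: 0.0379
```

Run:
```python
from h import *
go(.54,-.0,.12,0)
```

```text
t 20.75 p [ 0.545  -0.2047  0.125 ] yaw -34.8 op 0.0379 F [-1.  -0.8 -1. ]
goal [ 0.018 -0.403 -0.551] [-0.387 -0.001 -0.   ]
```

Call:
jog_arm([
  [0, -0.02, -0.03, -0.02, 0, 0, -1],
  [0, -0.06, -0.08, -0.06, 0, 0, -1],
  [0, -0.11, -0.16, -0.12, 0, 0, -1],
  [0, -0.18, -0.25, -0.18, 0, 0, -1],
  [0, -0.25, -0.34, -0.24, 0, 0, -1],
  [0, -0.31, -0.43, -0.3, 0, 0, -1],
  [0, -0.37, -0.5, -0.35, 0, 0, -1],
  [0, -0.4, -0.55, -0.38, 0, 0, -1],
  [0, -0.4, -0.55, -0.39, 0, 0, -1],
  [0, -0.4, -0.55, -0.39, 0, 0, -1],
])

```text
time: 22.0
eef_pos: [0.5405, -0.0022, 0.1254]
tcp_rot: [[0.001, 1.0, 0.004], [0.0, 0.004, -1.0], [-1.0, 0.001, -0.0]]
ft_force: [0.3, -0.8, -1.0]
opening: 0.0375
```

Run:
```python
from h import *
go(.486,.1495,.08,20)
```

```text
t 22.0 p [ 0.5405 -0.0022  0.1254] yaw 0.2 op 0.0375 F [ 0.3 -0.8 -1. ]
goal [ 0.151 -0.18  -0.506] [-0.22  -0.    -0.001]
```

Call:
jog_arm([
  [0, -0.02, -0.05, -0.02, 0, 0, -1],
  [0, -0.05, -0.14, -0.06, 0, 0, -1],
  [0, -0.1, -0.26, -0.12, 0, 0, -1],
  [0, -0.14, -0.38, -0.17, 0, 0, -1],
  [0.02, -0.17, -0.47, -0.21, 0, 0, -1],
  [0.06, -0.18, -0.505, -0.22, 0, 0, -1],
  [0.12, -0.18, -0.505, -0.22, 0, 0, -1],
  [0.19, -0.18, -0.505, -0.22, 0, 0, -1],
  [0.25, -0.18, -0.505, -0.22, 0, 0, -1],
  [0.28, -0.18, -0.505, -0.22, 0, 0, -1],
])

```text
time: 23.25
eef_pos: [0.4855, 0.1475, 0.0397]
tcp_rot: [[-0.001, 0.94, 0.34], [-0.002, 0.34, -0.94], [-1.0, -0.002, 0.001]]
ft_force: [0.6, -0.4, -0.0]
opening: 0.0368
```

```bash
cat >> h.py <<'E'
def circ(im,pose,u0,u1,v0,v1,r,z=.015):
    from scipy.optimize import least_squares
    hsv=cv2.cvtColor(im,cv2.COLOR_BGR2HSV);m=cv2.inRange(hsv,(22,90,60),(38,255,255))
    pts=[(u,v0+np.where(m[v0:v1,u])[0][0]) for u in range(u0,u1,3) if m[v0:v1,u].any()]
    P=wpts("wrist",pts,z,pose)
    q=least_squares(lambda q:np.hypot(*(P-q[:2]).T)-r,P.mean(0)-[0,r/2],loss="soft_l1",f_scale=.0005);print("circle",q.x.round(4),len(P),abs(q.fun).max())
E
python3 - <<'E'
from h import *
go(.486,.1495,.0165,20)
s=env.observe();im=np.ascontiguousarray(env.capture("wrist")[:,:,::-1]);cv2.imwrite("pics/w8.png",im)
E
```

```text
t 23.25 p [0.4855 0.1475 0.0397] yaw 19.9 op 0.0368 F [ 0.6 -0.4 -0. ]
goal [ 0.077  0.004 -0.006] [-0.001  0.001  0.001]
```

View pics/w8.png

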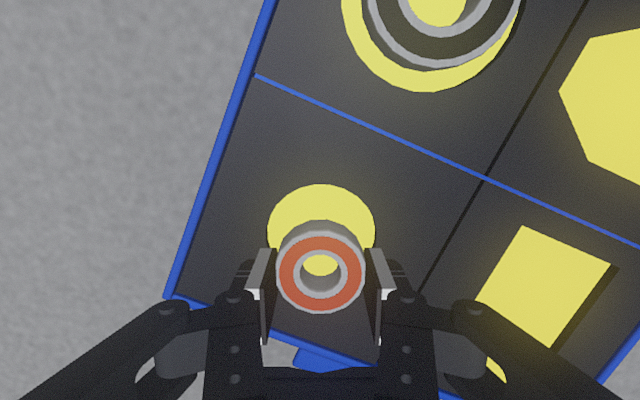

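Wrist view: small pocket arc at (322,184–235), small bearing at (320,272) held level above it.

Run:
```python
from h import *
s=env.observe();im=cv2.imread("pics/w8.png");pose=(s["eef_pos"],s["tcp_rot"])
circ(im,pose,275,370,170,230,.028)
print(ray("wrist",(320.5,272),.0397+.0085,pose))
```

```text
circle [0.4847 0.1496] 32 0.0005196994854778959
[0.48534616 0.14749692 0.0482    ]
```

Call:
jog_arm([
  [0.015, 0, -0.007, 0, 0, 0, -1],
  [0.03, 0, -0.007, 0, 0, 0, -1],
  [0.045, 0, -0.007, 0, 0, 0, -1],
  [0.06, 0, -0.007, 0, 0, 0, -1],
  [0.07, 0, -0.007, 0, 0, 0, -1],
  [0.076, 0, -0.007, 0, 0, 0, -1],
  [0.08, 0, -0.007, 0, 0, 0, -1],
  [0.08, 0, -0.007, 0, 0, 0, -1],
  [0.08, 0, -0.007, 0, 0, 0, -1],
  [0.08, 0, -0.007, 0, 0, 0, -1],
])

```text
time: 24.55
eef_pos: [0.4843, 0.1495, 0.0164]
tcp_rot: [[-0.002, 0.94, 0.34], [-0.001, 0.34, -0.94], [-1.0, -0.003, 0.0]]
ft_force: [-3.2, -1.2, 10.1]
opening: 0.0378
```

Run:
```python
from h import *
go(.486,.1495,.0165,20)
im=np.ascontiguousarray(env.capture("side")[:,:,::-1])
cv2.imwrite("pics/s8.png",cv2.resize(im[100:220,210:370],None,fx=4,fy=4,interpolation=cv2.INTER_CUBIC))
```

```text
t 24.55 p [0.4843 0.1495 0.0164] yaw 19.9 op 0.0378 F [-3.2 -1.2 10.1]
goal [-0.     0.005  0.002] [-0.001  0.     0.002]
```

View pics/s8.png

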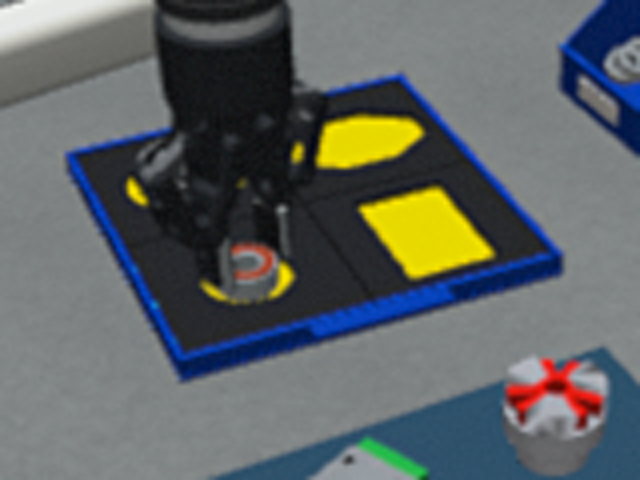

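Side view: bearing down in the small pocket, 10 N contact. Releasing.

Call:
jog_arm([
  [0, 0, 0, 0, 0, 0, 0],
  [0, 0, 0, 0, 0, 0, 0.15],
  [0, 0, 0, 0, 0, 0, 0.3],
  [0, 0, 0, 0, 0, 0, 0.3],
  [-0.02, 0, 0, 0, 0, 0, 0.3],
  [-0.06, 0, 0, 0, 0, 0, 0.3],
  [-0.14, 0, 0, 0, 0, 0, 0.3],
  [-0.25, 0, 0, 0, 0, 0, 0.3],
  [-0.38, 0, 0, 0, 0, 0, 0.3],
  [-0.5, 0, 0, 0, 0, 0, 0.3],
])

```text
time: 25.85
eef_pos: [0.4848, 0.1496, 0.1686]
tcp_rot: [[-0.001, 0.94, 0.34], [-0.001, 0.34, -0.94], [-1.0, -0.001, 0.0]]
ft_force: [0.8, 0.0, -0.1]
opening: 0.0554
```

Run:
```python
from h import *
go(.5,-.1,.18,24)
im=np.ascontiguousarray(env.capture("wrist")[:,:,::-1]);cv2.imwrite("pics/w9.png",im)
```

```text
t 25.85 p [0.4848 0.1496 0.1686] yaw 19.9 op 0.0554 F [ 0.8  0.  -0.1]
goal [-0.037 -0.236  0.8  ] [-0.046  0.     0.001]
```

View pics/w9.png

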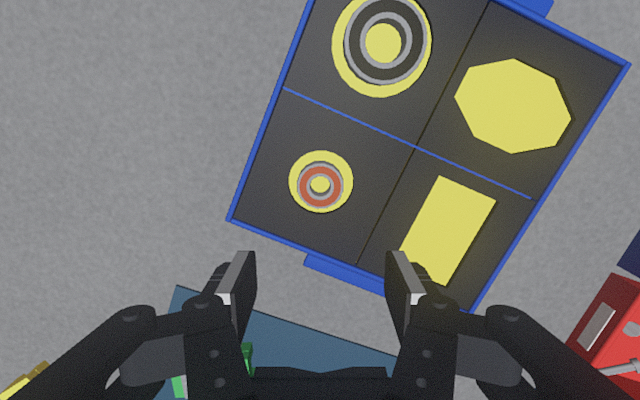

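Small bearing lies in its pocket at (320,184). Lozenge pocket (514,105) is wholly in view, rectangle (448,228) nearly so; measuring both, then to the flange unit.

Run:
```python
from h import *
s=env.observe();im=cv2.imread("pics/w9.png");pose=(s["eef_pos"],s["tcp_rot"])
hsv=cv2.cvtColor(im,cv2.COLOR_BGR2HSV);m=cv2.inRange(hsv,(22,90,60),(38,255,255))
for c in cv2.findContours(m,cv2.RETR_EXTERNAL,cv2.CHAIN_APPROX_NONE)[0]:
    if cv2.contourArea(c)>2000: print(c.reshape(-1,2).mean(0).round(),rect("wrist",c,.009,pose),rect("wrist",c,.015,pose), (wpts("wrist",cv2.approxPolyDP(c,4,True).reshape(-1,2),.012,pose)*1000).round().tolist())
```

```text
[448. 229.] (array([614.9, 141.5]), array([95.8, 63.2]), np.float32(86.4)) (array([611.9, 143. ]), array([94., 62.]), np.float32(86.4)) [[585.0, 191.0], [581.0, 113.0], [639.0, 93.0], [647.0, 186.0]]
[320. 181.] (array([489.9, 148.7]), array([57.6, 57.2]), np.float32(65.2)) (array([489.4, 150. ]), array([56.4, 56. ]), np.float32(65.2)) [[477.0, 175.0], [462.0, 158.0], [463.0, 138.0], [478.0, 124.0], [504.0, 125.0], [518.0, 143.0], [515.0, 163.0], [498.0, 177.0]]
[517. 106.] (array([622.4, 264.8]), array([ 69.1, 104.9]), np.float32(176.6)) (array([619.3, 263.9]), array([ 67.7, 102.8]), np.float32(176.6)) [[570.0, 279.0], [569.0, 255.0], [599.0, 232.0], [635.0, 229.0], [671.0, 250.0], [671.0, 273.0], [642.0, 297.0], [602.0, 299.0]]
```

Call:
jog_arm([
  [-0.04, -0.24, 0.8, -0.045, 0, 0, 1],
  [-0.04, -0.24, 0.8, -0.045, 0, 0, 1],
  [-0.04, -0.24, 0.8, -0.045, 0, 0, 1],
  [-0.04, -0.24, 0.8, -0.045, 0, 0, 1],
  [-0.04, -0.24, 0.8, -0.045, 0, 0, 1],
  [-0.04, -0.24, 0.8, -0.045, 0, 0, 1],
  [-0.04, -0.24, 0.8, -0.045, 0, 0, 1],
  [-0.04, -0.24, 0.8, -0.045, 0, 0, 1],
  [-0.04, -0.24, 0.8, -0.045, 0, 0, 1],
  [-0.04, -0.24, 0.8, -0.045, 0, 0, 1],
])

```text
time: 27.15
eef_pos: [0.5018, -0.0994, 0.1844]
tcp_rot: [[0.006, 0.914, 0.406], [0.003, 0.406, -0.914], [-1.0, 0.007, -0.001]]
ft_force: [0.3, 0.1, -0.8]
opening: 0.0856
```

Run:
```python
from h import *
go(.4545,-.193,.06,24)
```

```text
t 27.15 p [ 0.5018 -0.0994  0.1844] yaw 24.0 op 0.0856 F [ 0.3  0.1 -0.8]
goal [ 0.413 -0.274  0.222] [-0.001 -0.    -0.004]
```

Call:
jog_arm([
  [0.04, -0.06, 0.05, 0, 0, -0.004, 1],
  [0.1, -0.13, 0.1, 0, 0, -0.004, 1],
  [0.16, -0.2, 0.16, 0, 0, -0.004, 1],
  [0.22, -0.25, 0.2, 0, 0, -0.004, 0.7],
  [0.28, -0.274, 0.222, 0, 0, -0.004, 0.6],
  [0.34, -0.274, 0.222, 0, 0, -0.004, 0.6],
  [0.39, -0.274, 0.222, 0, 0, -0.004, 0.6],
  [0.413, -0.274, 0.222, 0, 0, -0.004, 0.6],
  [0.413, -0.274, 0.222, 0, 0, -0.004, 0.6],
  [0.413, -0.274, 0.222, 0, 0, -0.004, 0.6],
])

```text
time: 28.4
eef_pos: [0.455, -0.1933, 0.0604]
tcp_rot: [[0.002, 0.914, 0.406], [0.001, 0.406, -0.914], [-1.0, 0.002, 0.0]]
ft_force: [-0.3, 1.0, -0.1]
opening: 0.0682
```

Run:
```python
from h import *
go(.4545,-.193,.017,24)
s=env.observe();im=np.ascontiguousarray(env.capture("wrist")[:,:,::-1]);cv2.imwrite("pics/w10.png",im)
parts(im,(s["eef_pos"],s["tcp_rot"]),(.003,.013))
```

```text
t 28.4 p [ 0.455  -0.1933  0.0604] yaw 24.0 op 0.0682 F [-0.3  1.  -0.1]
goal [ 0.145 -0.001 -0.002] [-0.     0.    -0.001]
[307. 217.] 0.003 (array([ 450.7, -194.5]), array([97.7, 83.9]), np.float32(33.2))Traceback (most recent call last):
  File "<stdin>", line 4, in <module>
  File "h.py", line 36, in parts
    for z in zs: print(c.reshape(-1,2).mean(0).round(),z,rect("wrist",c,z,pose))
                                                         ~~~~^^^^^^^^^^^^^^^^^^
  File "h.py", line 18, in rect
    P=wpts(name,cnt.reshape(-1,2),z,pose)
  File "h.py", line 16, in wpts
    def wpts(name,pts,z,pose=None): return np.array([ray(name,p,z,pose)[:2] for p in pts])
                                                     ~~~^^^^^^^^^^^^^^^
  File "h.py", line 4, in ray
    c=env.calibration(name);K=c["camera_matrix"]
ValueError: time passes only in moves, steps and waits
```

View pics/w10.png

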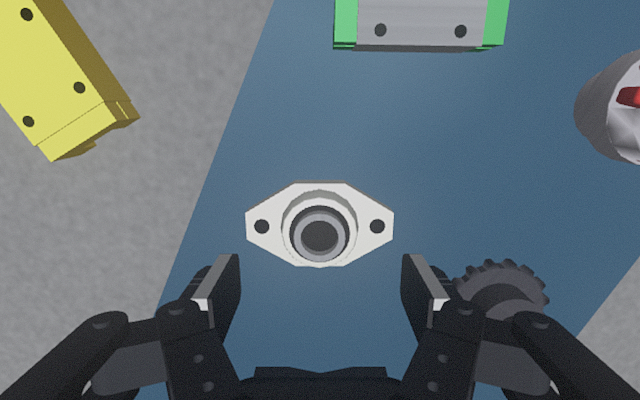

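Wrist view: flange unit between the fingers, bolt holes at (262,227) and (377,227), long axis along the jaw direction. Sprocket (503,283) is clear of the finger path.

```bash
sed -i 's/^def ray/import functools\n@functools.lru_cache(None)\ndef CAL(n): return env.calibration(n)\ndef ray/; s/c=env.calibration(name)/c=CAL(name)/' h.py
python3 - <<'E'
from h import *
s=env.observe();p=(s["eef_pos"],s["tcp_rot"])
a=ray("wrist",(262,227),.013,p);b=ray("wrist",(377,227),.013,p);print((a+b)/2,np.degrees(np.arctan2(*(b-a)[[1,0]])))
print(ray("wrist",(319.5,235.5),.031,p))
go((a+b)[0]/2,(a+b)[1]/2,.0135,24)
E
```

```text
[ 0.45517744 -0.19450981  0.013     ] 24.005802807205534
[ 0.45436302 -0.19265391  0.031     ]
t 28.45 p [ 0.455  -0.1933  0.0604] yaw 24.0 op 0.0678 F [-0.7 -0.5  0.3]
goal [ 0.156 -0.001  0.004] [-0.     0.    -0.001]
```

Call:
jog_arm([
  [0.04, 0, 0, 0, 0, 0, 0.6],
  [0.08, 0, 0, 0, 0, 0, 0.6],
  [0.12, 0, 0, 0, 0, 0, 0.6],
  [0.15, 0, 0, 0, 0, 0, 0.6],
  [0.157, 0, 0, 0, 0, 0, 0.5],
  [0.157, 0, 0, 0, 0, 0, 0.25],
  [0.157, 0, 0, 0, 0, 0, 0],
  [0.157, 0, 0, 0, 0, 0, -1],
  [0.157, 0, 0, 0, 0, 0, -1],
  [0.157, 0, 0, 0, 0, 0, -1],
], force=50)

```text
time: 29.7
eef_pos: [0.4551, -0.1935, 0.0141]
tcp_rot: [[0.002, 0.914, 0.406], [0.001, 0.406, -0.914], [-1.0, 0.002, 0.0]]
ft_force: [-1.5, -0.2, 5.2]
opening: 0.0401
```

Run:
```python
from h import *
go(.4545,-.193,.0135,24)
im=np.ascontiguousarray(env.capture("side")[:,:,::-1])
cv2.imwrite("pics/s10.png",cv2.resize(im[210:310,270:390],None,fx=5,fy=5,interpolation=cv2.INTER_CUBIC))
```

```text
t 29.7 p [ 0.4551 -0.1935  0.0141] yaw 24.0 op 0.0401 F [-1.5 -0.2  5.2]
goal [ 0.002 -0.001 -0.002] [-0.     0.    -0.001]
```

View pics/s10.png

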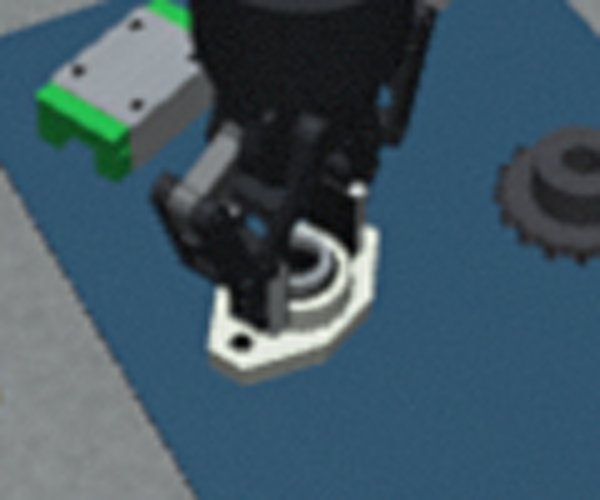

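Side view: pads closed on the boss just above the plate. Careful lift.

Call:
jog_arm([
  [-0.01, 0, 0, 0, 0, 0, -1],
  [-0.03, 0, 0, 0, 0, 0, -1],
  [-0.05, 0, 0, 0, 0, 0, -1],
  [-0.08, 0, 0, 0, 0, 0, -1],
  [-0.12, 0, 0, 0, 0, 0, -1],
  [-0.17, 0, 0, 0, 0, 0, -1],
  [-0.22, 0, 0, 0, 0, 0, -1],
  [-0.28, 0, 0, 0, 0, 0, -1],
  [-0.33, 0, 0, 0, 0, 0, -1],
  [-0.35, 0, 0, 0, 0, 0, -1],
], force=60)

```text
time: 31.0
eef_pos: [0.4555, -0.1938, 0.1204]
tcp_rot: [[0.004, 0.914, 0.406], [0.0, 0.406, -0.914], [-1.0, 0.004, 0.001]]
ft_force: [-0.4, -0.4, -3.4]
opening: 0.04
```

Run:
```python
from h import *
go(.53,.0,.13,10)
im=np.ascontiguousarray(env.capture("wrist")[:,:,::-1]);cv2.imwrite("pics/w11.png",im)
im=np.ascontiguousarray(env.capture("side")[:,:,::-1])
cv2.imwrite("pics/s11.png",cv2.resize(im[150:310,250:410],None,fx=3,fy=3,interpolation=cv2.INTER_CUBIC))
```

```text
t 31.0 p [ 0.4555 -0.1938  0.1204] yaw 24.0 op 0.04 F [-0.4 -0.4 -3.4]
goal [-0.031  0.489 -0.489] [ 0.155  0.    -0.003]
```

View pics/w11.png

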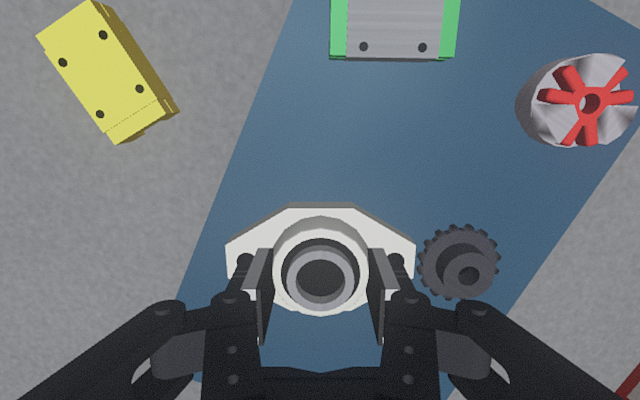

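View pics/s11.png

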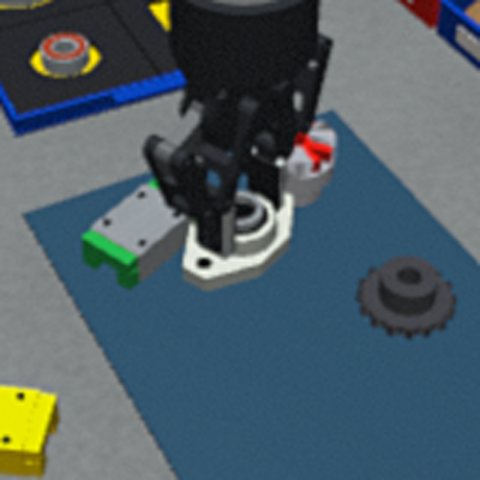

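Flange unit hangs level, held by its boss at (320,277). On to the tray.

Call:
jog_arm([
  [-0.03, 0.02, -0.02, 0.01, 0, 0, -1],
  [-0.03, 0.06, -0.06, 0.02, 0, 0, -1],
  [-0.03, 0.12, -0.12, 0.04, 0, 0, -1],
  [-0.03, 0.19, -0.19, 0.06, 0, 0, -1],
  [-0.03, 0.26, -0.26, 0.08, 0, 0, -1],
  [-0.03, 0.34, -0.34, 0.1, 0, 0, -1],
  [-0.03, 0.41, -0.41, 0.13, 0, 0, -1],
  [-0.03, 0.46, -0.46, 0.15, 0, 0, -1],
  [-0.03, 0.49, -0.49, 0.155, 0, 0, -1],
  [-0.03, 0.49, -0.49, 0.155, 0, 0, -1],
])

```text
time: 32.35
eef_pos: [0.5297, 0.001, 0.1287]
tcp_rot: [[0.002, 0.984, 0.176], [0.0, 0.176, -0.984], [-1.0, 0.002, 0.0]]
ft_force: [-0.0, 0.1, -2.7]
opening: 0.0395
```

Run:
```python
from h import *
go(.614,.2635,.12,-3.4)
```

```text
t 32.35 p [0.5297 0.001  0.1287] yaw 10.1 op 0.0395 F [-0.   0.1 -2.7]
goal [ 0.03   0.43  -0.812] [ 0.15  -0.    -0.002]
```

Call:
jog_arm([
  [0, 0.02, -0.04, 0.01, 0, 0, -1],
  [0, 0.06, -0.11, 0.02, 0, 0, -1],
  [0, 0.12, -0.22, 0.04, 0, 0, -1],
  [0, 0.18, -0.34, 0.06, 0, 0, -1],
  [0, 0.25, -0.47, 0.08, 0, 0, -1],
  [0, 0.31, -0.59, 0.1, 0, 0, -1],
  [0, 0.37, -0.69, 0.13, 0, 0, -1],
  [0, 0.41, -0.77, 0.15, 0, 0, -1],
  [0.02, 0.43, -0.81, 0.15, 0, 0, -1],
  [0.06, 0.43, -0.81, 0.15, 0, 0, -1],
])

```text
time: 33.6
eef_pos: [0.6141, 0.2636, 0.1103]
tcp_rot: [[0.003, 0.998, -0.057], [0.0, -0.057, -0.998], [-1.0, 0.003, -0.001]]
ft_force: [-0.2, -0.3, -3.0]
opening: 0.0402
```

Run:
```python
from h import *
go(.614,.2635,.034,-3.4)
```

```text
t 33.6 p [0.6141 0.2636 0.1103] yaw -3.3 op 0.0402 F [-0.2 -0.3 -3. ]
goal [ 0.254 -0.001  0.   ] [ 0.001 -0.    -0.002]
```

Call:
jog_arm([
  [0.03, 0, 0, 0, 0, 0, -1],
  [0.07, 0, 0, 0, 0, 0, -1],
  [0.11, 0, 0, 0, 0, 0, -1],
  [0.15, 0, 0, 0, 0, 0, -1],
  [0.19, 0, 0, 0, 0, 0, -1],
  [0.22, 0, 0, 0, 0, 0, -1],
  [0.24, 0, 0, 0, 0, 0, -1],
  [0.25, 0, 0, 0, 0, 0, -1],
  [0.25, 0, 0, 0, 0, 0, -1],
  [0.25, 0, 0, 0, 0, 0, -1],
])

```text
time: 34.85
eef_pos: [0.6146, 0.2637, 0.0358]
tcp_rot: [[0.003, 0.998, -0.057], [0.001, -0.057, -0.998], [-1.0, 0.003, -0.001]]
ft_force: [0.6, 0.4, -2.1]
opening: 0.0398
```

Run:
```python
from h import *
go(.614,.2635,.0201,-3.4)
im=np.ascontiguousarray(env.capture("wrist")[:,:,::-1]);cv2.imwrite("pics/w12.png",im)
im=np.ascontiguousarray(env.capture("side")[:,:,::-1])
cv2.imwrite("pics/s12.png",cv2.resize(im[80:220,210:370],None,fx=4,fy=4,interpolation=cv2.INTER_CUBIC))
```

```text
t 34.85 p [0.6146 0.2637 0.0358] yaw -3.3 op 0.0398 F [ 0.6  0.4 -2.1]
goal [ 0.052 -0.002  0.001] [ 0.001 -0.001 -0.002]
```

View pics/w12.png

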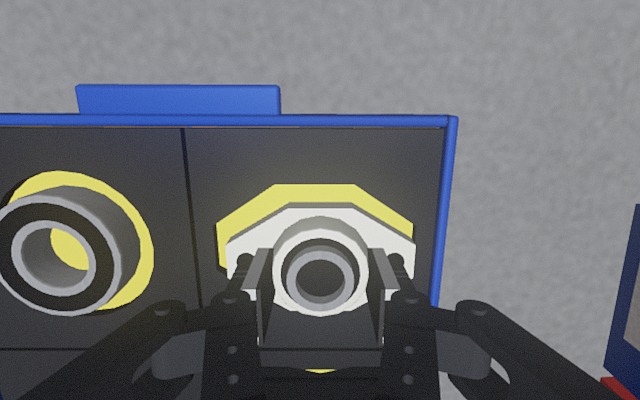

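View pics/s12.png

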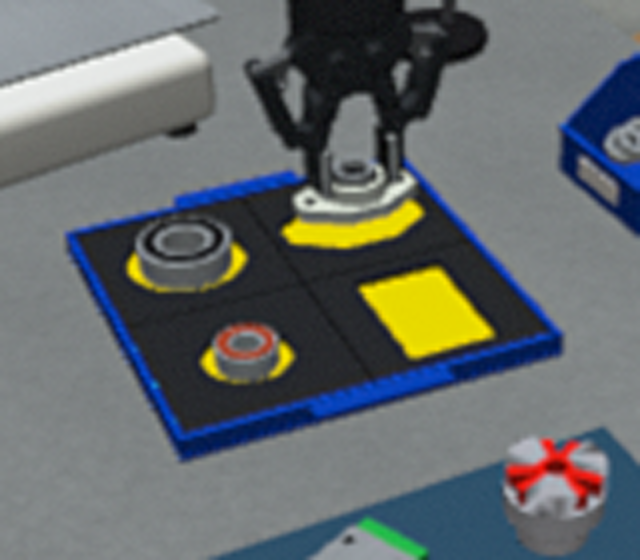

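Run:
```python
from h import *
s=env.observe();p=(s["eef_pos"],s["tcp_rot"])
a=ray("wrist",(273,184.5),.015,p);b=ray("wrist",(355,184.5),.015,p);d=(b-a);print(np.linalg.norm(d),np.degrees(np.arctan2(d[1],d[0])))
d/=np.linalg.norm(d);n=np.array([d[1],-d[0],0]);c=(a+b)/2+.033*n;print("pocket",c)
zb=s["eef_pos"][2]-.0141+.003+.010
a=ray("wrist",(286,203),zb,p);b=ray("wrist",(350,203),zb,p);print("flange",(a+b)/2+.025*n, np.linalg.norm(b-a))
```

```text
0.03922676515248899 -3.2759714153419037
pocket [0.61202592 0.26145025 0.015     ]
flange [0.61424893 0.26600442 0.03467608] 0.02737181607675782
```

Wrist view: pocket's near edge (273–355,184), flange plate edge (286–350,203). The part is about 2 mm off in x and 2–3 mm in y; correcting and lowering.

Call:
jog_arm([
  [0.01, -0.006, 0.008, 0, 0, 0, -1],
  [0.02, -0.006, 0.008, 0, 0, 0, -1],
  [0.03, -0.006, 0.008, 0, 0, 0, -1],
  [0.04, -0.006, 0.008, 0, 0, 0, -1],
  [0.047, -0.006, 0.008, 0, 0, 0, -1],
  [0.051, -0.006, 0.008, 0, 0, 0, -1],
  [0.054, -0.006, 0.008, 0, 0, 0, -1],
  [0.054, -0.006, 0.008, 0, 0, 0, -1],
  [0.054, -0.006, 0.008, 0, 0, 0, -1],
  [0.054, -0.006, 0.008, 0, 0, 0, -1],
])

```text
time: 36.2
eef_pos: [0.6126, 0.2614, 0.0203]
tcp_rot: [[0.003, 0.998, -0.058], [0.001, -0.058, -0.998], [-1.0, 0.003, -0.001]]
ft_force: [-3.3, -0.5, 6.4]
opening: 0.0395
```

Run:
```python
from h import *
go(.614,.2635,.0201,-3.4)
im=np.ascontiguousarray(env.capture("wrist")[:,:,::-1]);cv2.imwrite("pics/w13.png",im)
```

```text
t 36.2 p [0.6126 0.2614 0.0203] yaw -3.3 op 0.0395 F [-3.3 -0.5  6.4]
goal [ 0.001  0.004 -0.007] [ 0.001 -0.001 -0.002]
```

View pics/w13.png

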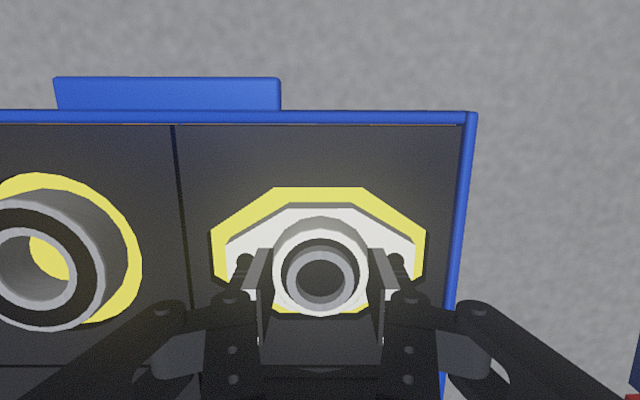

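Flange plate sits inside the lozenge with even yellow all round, contact force about 9 N. Releasing.

Call:
jog_arm([
  [0, 0, 0, 0, 0, 0, 0.05],
  [0, 0, 0, 0, 0, 0, 0.2],
  [0, 0, 0, 0, 0, 0, 0.35],
  [0, 0, 0, 0, 0, 0, 0.35],
  [-0.02, 0, 0, 0, 0, 0, 0.35],
  [-0.06, 0, 0, 0, 0, 0, 0.35],
  [-0.14, 0, 0, 0, 0, 0, 0.35],
  [-0.25, 0, 0, 0, 0, 0, 0.35],
  [-0.38, 0, 0, 0, 0, 0, 0.35],
  [-0.5, 0, 0, 0, 0, 0, 0.35],
])

```text
time: 37.5
eef_pos: [0.6125, 0.2612, 0.1728]
tcp_rot: [[0.005, 0.998, -0.058], [0.002, -0.058, -0.998], [-1.0, 0.005, -0.002]]
ft_force: [0.5, 0.7, 0.1]
opening: 0.0575
```

Run:
```python
from h import *
go(.53,-.0,.19,-40)
im=np.ascontiguousarray(env.capture("wrist")[:,:,::-1]);cv2.imwrite("pics/w14.png",im)
```

```text
t 37.5 p [0.6125 0.2612 0.1728] yaw -3.3 op 0.0575 F [0.5 0.7 0.1]
goal [-0.06  -0.224  0.885] [ 0.408 -0.002 -0.002]
```

View pics/w14.png

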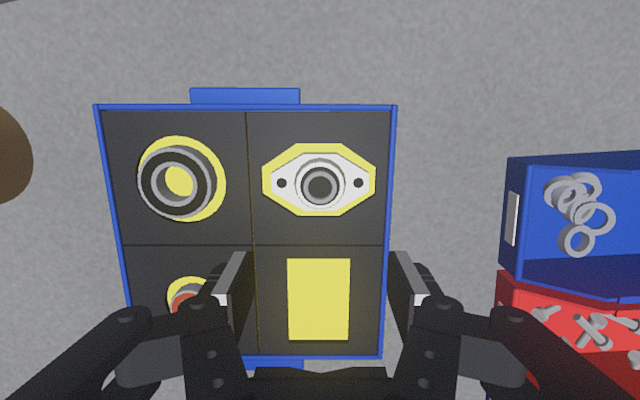

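Flange unit lies in its pocket (319,185); rectangle pocket (318,300) empty. Next: carriage.

Call:
jog_arm([
  [-0.06, -0.24, 0.9, 0.4, 0, 0, 1],
  [-0.06, -0.24, 0.9, 0.4, 0, 0, 1],
  [-0.06, -0.24, 0.9, 0.4, 0, 0, 1],
  [-0.06, -0.24, 0.9, 0.4, 0, 0, 1],
  [-0.06, -0.24, 0.9, 0.4, 0, 0, 1],
  [-0.06, -0.24, 0.9, 0.4, 0, 0, 1],
  [-0.06, -0.24, 0.9, 0.4, 0, 0, 1],
  [-0.06, -0.24, 0.9, 0.4, 0, 0, 1],
  [-0.06, -0.24, 0.9, 0.4, 0, 0, 1],
  [-0.06, -0.24, 0.9, 0.4, 0, 0, 1],
])

```text
time: 38.8
eef_pos: [0.5279, -0.003, 0.1936]
tcp_rot: [[0.012, 0.774, -0.633], [0.006, -0.633, -0.774], [-1.0, 0.006, -0.012]]
ft_force: [-0.0, 0.1, 0.5]
opening: 0.0852
```

Run:
```python
from h import *
go(.449,-.069,.06,-67)
```

```text
t 38.8 p [ 0.5279 -0.003   0.1936] yaw -39.3 op 0.0852 F [-0.   0.1  0.5]
goal [ 0.441 -0.067  0.342] [ 0.308 -0.008 -0.002]
```

Call:
jog_arm([
  [0.0, -0.02, 0.08, 0.07, -0.004, 0, 1],
  [0.04, -0.04, 0.18, 0.15, -0.008, 0, 1],
  [0.1, -0.06, 0.28, 0.23, -0.008, 0, 1],
  [0.18, -0.067, 0.342, 0.3, -0.008, -0.002, 1],
  [0.26, -0.067, 0.342, 0.308, -0.008, -0.002, 1],
  [0.34, -0.067, 0.342, 0.308, -0.008, -0.002, 1],
  [0.41, -0.067, 0.342, 0.308, -0.008, -0.002, 1],
  [0.44, -0.067, 0.342, 0.308, -0.008, -0.002, 1],
  [0.44, -0.067, 0.342, 0.308, -0.008, -0.002, 1],
  [0.44, -0.067, 0.342, 0.308, -0.008, -0.002, 1],
])

```text
time: 40.05
eef_pos: [0.4498, -0.0691, 0.0609]
tcp_rot: [[0.002, 0.391, -0.92], [0.001, -0.92, -0.391], [-1.0, 0.0, -0.002]]
ft_force: [-0.3, -0.3, 0.0]
opening: 0.0855
```

Run:
```python
from h import *
go(.449,-.069,.01,-67)
s=env.observe();im=np.ascontiguousarray(env.capture("wrist")[:,:,::-1]);cv2.imwrite("pics/w15.png",im)
```

```text
t 40.05 p [ 0.4498 -0.0691  0.0609] yaw -67.0 op 0.0855 F [-0.3 -0.3  0. ]
goal [ 0.17  -0.001  0.002] [ 0.    -0.001 -0.   ]
```

View pics/w15.png

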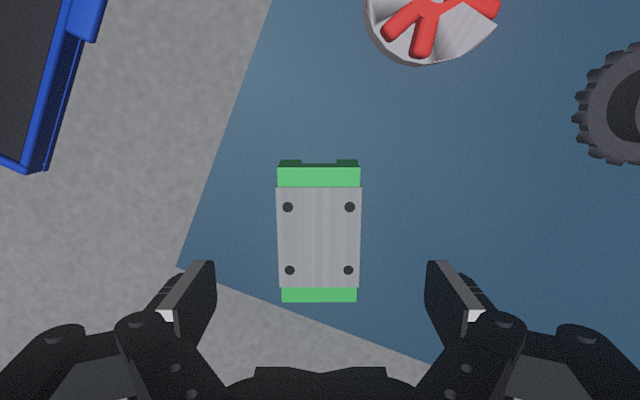

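Carriage (green caps) between fingers, screw holes at (288,207), (350,207), (289,270), (348,270), square to the jaws.

Run:
```python
from h import *
s=env.observe();p=(s["eef_pos"],s["tcp_rot"])
q=np.array([ray("wrist",u,.029,p) for u in [(288,207),(350,207),(289.5,270),(348,270)]]);c=q.mean(0);print(c)
d=q[0]+q[1]-q[2]-q[3];print(np.degrees(np.arctan2(d[1],d[0])))
q=np.array([ray("wrist",u,.029,p) for u in [(277,166),(361,166),(281,302),(357,302)]]);print(q.mean(0))
go(c[0],c[1],.009,-67)
```

```text
[ 0.4487215  -0.07004801  0.029     ]
22.808716717291265
[ 0.44949557 -0.0697952   0.029     ]
t 40.1 p [ 0.4498 -0.069   0.0609] yaw -67.0 op 0.0856 F [-0.7  0.5 -0.1]
goal [0.173 0.002 0.005] [ 0.    -0.001 -0.   ]
```

Call:
jog_arm([
  [0.04, 0, 0.003, 0, 0, 0, 1],
  [0.08, 0, 0.003, 0, 0, 0, 1],
  [0.12, 0, 0.003, 0, 0, 0, 1],
  [0.15, 0, 0.003, 0, 0, 0, 1],
  [0.17, 0, 0.003, 0, 0, 0, 0.8],
  [0.17, 0, 0.003, 0, 0, 0, 0.5],
  [0.17, 0, 0.003, 0, 0, 0, 0.2],
  [0.17, 0, 0.003, 0, 0, 0, -0.1],
  [0.17, 0, 0.003, 0, 0, 0, -1],
  [0.17, 0, 0.003, 0, 0, 0, -1],
], force=60)

```text
time: 41.35
eef_pos: [0.4494, -0.0692, 0.0105]
tcp_rot: [[0.003, 0.391, -0.92], [0.001, -0.92, -0.391], [-1.0, -0.0, -0.003]]
ft_force: [-2.4, 0.4, 6.6]
opening: 0.0427
```

Run:
```python
from h import *
go(.449,-.069,.01,-67)
im=np.ascontiguousarray(env.capture("side")[:,:,::-1])
cv2.imwrite("pics/s15.png",cv2.resize(im[160:280,240:370],None,fx=5,fy=5,interpolation=cv2.INTER_CUBIC))
```

```text
t 41.35 p [ 0.4494 -0.0692  0.0105] yaw -67.0 op 0.0427 F [-2.4  0.4  6.6]
goal [ 0.002 -0.001  0.001] [ 0.    -0.002  0.   ]
```

View pics/s15.png

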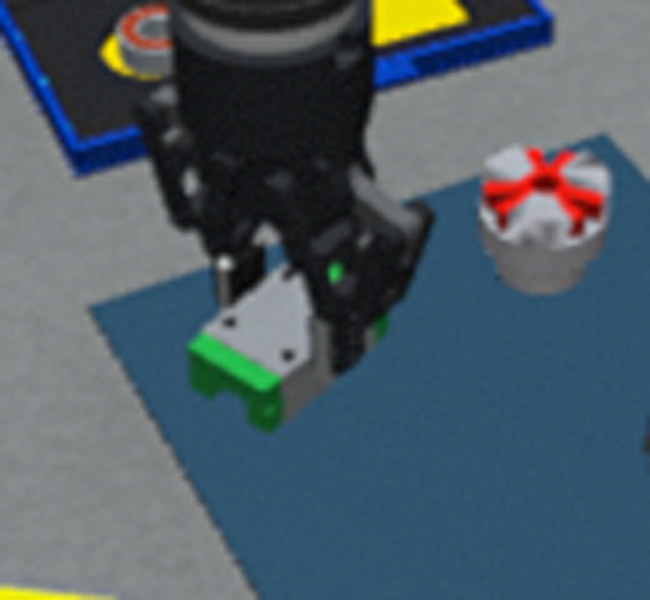

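Side view: pads closed on the carriage's sides at mid-length. Lifting.

Call:
jog_arm([
  [-0.01, 0, 0, 0, 0, 0, -1],
  [-0.03, 0, 0, 0, 0, 0, -1],
  [-0.06, 0, 0, 0, 0, 0, -1],
  [-0.1, 0, 0, 0, 0, 0, -1],
  [-0.16, 0, 0, 0, 0, 0, -1],
  [-0.22, 0, 0, 0, 0, 0, -1],
  [-0.28, 0, 0, 0, 0, 0, -1],
  [-0.34, 0, 0, 0, 0, 0, -1],
  [-0.39, 0, 0, 0, 0, 0, -1],
  [-0.41, 0, 0, 0, 0, 0, -1],
], force=70)

```text
time: 42.65
eef_pos: [0.4495, -0.0694, 0.1345]
tcp_rot: [[0.004, 0.391, -0.92], [0.002, -0.92, -0.391], [-1.0, -0.0, -0.005]]
ft_force: [0.3, 0.3, -4.5]
opening: 0.0426
```

Run:
```python
from h import *
go(.56,.06,.13,-20)
im=np.ascontiguousarray(env.capture("wrist")[:,:,::-1]);cv2.imwrite("pics/w16.png",im)
```

```text
t 42.65 p [ 0.4495 -0.0694  0.1345] yaw -67.0 op 0.0426 F [ 0.3  0.3 -4.5]
goal [ 0.018 -0.253 -0.508] [-0.522 -0.003 -0.001]
```

View pics/w16.png

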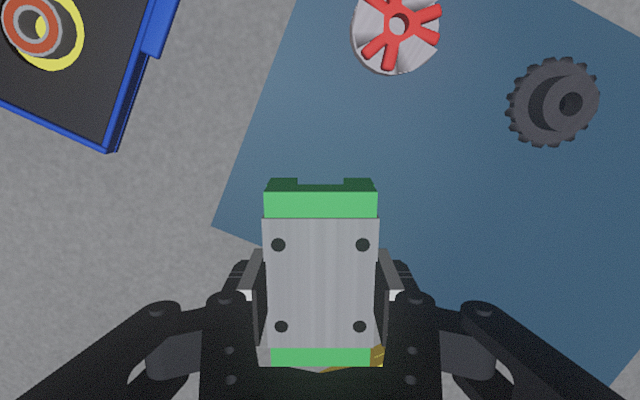

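Carriage held level and straight (holes at rows 245 and 327).

Call:
jog_arm([
  [0, -0.01, -0.02, -0.03, 0, 0, -1],
  [0, -0.03, -0.06, -0.08, 0, 0, -1],
  [0, -0.06, -0.12, -0.14, 0, 0, -1],
  [0, -0.09, -0.19, -0.21, 0, 0, -1],
  [0, -0.13, -0.27, -0.29, 0, 0, -1],
  [0, -0.17, -0.35, -0.37, 0, 0, -1],
  [0, -0.21, -0.42, -0.44, 0, 0, -1],
  [0, -0.24, -0.48, -0.49, 0, 0, -1],
  [0, -0.25, -0.51, -0.52, 0, 0, -1],
  [0, -0.25, -0.51, -0.52, 0, 0, -1],
])

```text
time: 43.95
eef_pos: [0.5611, 0.0596, 0.1348]
tcp_rot: [[0.003, 0.939, -0.344], [0.002, -0.344, -0.939], [-1.0, 0.003, -0.003]]
ft_force: [-0.2, -0.8, -4.2]
opening: 0.0426
```

Run:
```python
from h import *
go(.606,.143,.05,-3.4)
```

```text
t 43.95 p [0.5611 0.0596 0.1348] yaw -20.1 op 0.0426 F [-0.2 -0.8 -4.2]
goal [ 0.284  0.044 -0.312] [-0.186 -0.001 -0.002]
```

Call:
jog_arm([
  [0, 0, -0.02, -0.02, 0, 0, -1],
  [0, 0.01, -0.07, -0.05, 0, 0, -1],
  [0, 0.02, -0.15, -0.09, 0, 0, -1],
  [0, 0.03, -0.23, -0.14, 0, 0, -1],
  [0, 0.044, -0.29, -0.18, 0, 0, -1],
  [0.03, 0.044, -0.312, -0.186, 0, 0, -1],
  [0.09, 0.044, -0.312, -0.186, 0, 0, -1],
  [0.17, 0.044, -0.312, -0.186, 0, 0, -1],
  [0.25, 0.044, -0.312, -0.186, 0, 0, -1],
  [0.3, 0.044, -0.312, -0.186, 0, 0, -1],
])

```text
time: 45.2
eef_pos: [0.6041, 0.1416, 0.0426]
tcp_rot: [[-0.0, 0.998, -0.061], [-0.0, -0.061, -0.998], [-1.0, -0.0, 0.0]]
ft_force: [-0.9, -0.5, -3.7]
opening: 0.0427
```

Run:
```python
from h import *
go(.606,.143,.035,-3.4)
go(.606,.143,.0165,-3.4)
im=np.ascontiguousarray(env.capture("wrist")[:,:,::-1]);cv2.imwrite("pics/w17.png",im)
```

```text
t 45.2 p [0.6041 0.1416 0.0426] yaw -3.5 op 0.0427 F [-0.9 -0.5 -3.7]
goal [ 0.025  0.006 -0.005] [-0.001  0.     0.   ]
t 45.2 p [0.6041 0.1416 0.0426] yaw -3.5 op 0.0427 F [-0.9 -0.5 -3.7]
goal [ 0.087  0.006 -0.005] [-0.001  0.     0.   ]
```

View pics/w17.png

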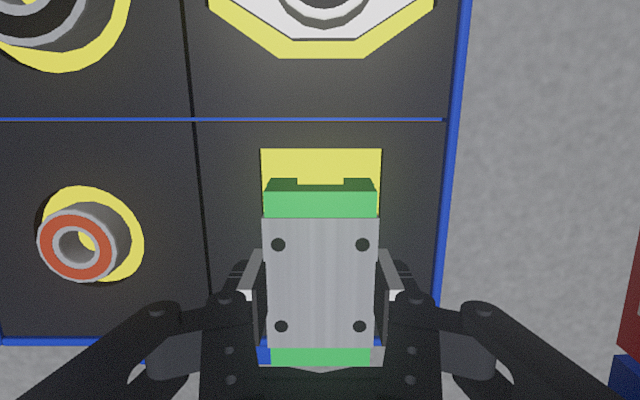

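Run:
```python
from h import *
s=env.observe();p=(s["eef_pos"],s["tcp_rot"])
a=ray("wrist",(260.5,148.5),.015,p);b=ray("wrist",(382,148.5),.015,p);d=(b-a);print(np.linalg.norm(d),np.degrees(np.arctan2(d[1],d[0])))
d/=np.linalg.norm(d);n=np.array([d[1],-d[0],0]);c=(a+b)/2+.0465*n;print("pocket",c)
zt=s["eef_pos"][2]-.0105+.029
q=np.array([ray("wrist",u,zt,p) for u in [(278.5,244.5),(362.5,244.5),(281,326.5),(359.5,326.5)]]);print("carriage",q.mean(0))
```

```text
0.05828222962934463 -3.3882753324560753
pocket [0.60431182 0.14206205 0.015     ]
carriage [0.60383822 0.13989324 0.05968987]
```

Wrist view: pocket's near edge (261–382,149), carriage cap edge (264–377,190), aligned; offset about 1–2 mm. Lowering.

Call:
jog_arm([
  [0.015, 0.002, -0.004, 0, 0, 0, -1],
  [0.03, 0.002, -0.004, 0, 0, 0, -1],
  [0.045, 0.002, -0.004, 0, 0, 0, -1],
  [0.06, 0.002, -0.004, 0, 0, 0, -1],
  [0.072, 0.002, -0.004, 0, 0, 0, -1],
  [0.08, 0.002, -0.004, 0, 0, 0, -1],
  [0.086, 0.002, -0.004, 0, 0, 0, -1],
  [0.089, 0.002, -0.004, 0, 0, 0, -1],
  [0.089, 0.002, -0.004, 0, 0, 0, -1],
  [0.089, 0.002, -0.004, 0, 0, 0, -1],
])

```text
time: 46.5
eef_pos: [0.604, 0.1427, 0.0167]
tcp_rot: [[-0.003, 0.998, -0.061], [0.0, -0.061, -0.998], [-1.0, -0.003, -0.0]]
ft_force: [-6.0, -1.6, 10.2]
opening: 0.0425
```

Run:
```python
from h import *
go(.606,.143,.0165,-3.4)
im=np.ascontiguousarray(env.capture("wrist")[:,:,::-1]);cv2.imwrite("pics/w18.png",im)
```

```text
t 46.5 p [0.604  0.1427 0.0167] yaw -3.5 op 0.0425 F [-6.  -1.6 10.2]
goal [ 0.     0.007 -0.001] [-0.001 -0.     0.002]
```

View pics/w18.png

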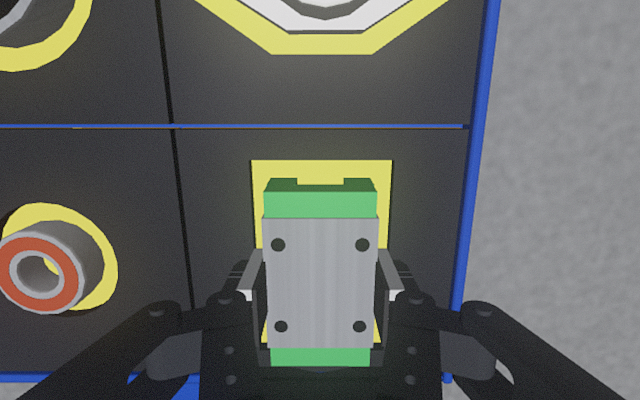

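Carriage is down inside the rectangle (yellow on both sides, 252–392), contact about 14 N. Releasing.

Call:
jog_arm([
  [0, 0, 0, 0, 0, 0, 0.1],
  [0, 0, 0, 0, 0, 0, 0.25],
  [0, 0, 0, 0, 0, 0, 0.35],
  [0, 0, 0, 0, 0, 0, 0.35],
  [-0.02, 0, 0, 0, 0, 0, 0.35],
  [-0.06, 0, 0, 0, 0, 0, 0.35],
  [-0.14, 0, 0, 0, 0, 0, 0.35],
  [-0.25, 0, 0, 0, 0, 0, 0.35],
  [-0.38, 0, 0, 0, 0, 0, 0.35],
  [-0.5, 0, 0, 0, 0, 0, 0.35],
])

```text
time: 47.8
eef_pos: [0.6047, 0.1425, 0.169]
tcp_rot: [[-0.001, 0.998, -0.061], [0.001, -0.061, -0.998], [-1.0, -0.001, -0.001]]
ft_force: [0.1, 0.4, -0.1]
opening: 0.0579
```

Call:
jog_arm([
  [-0.2, 0, 0.6, 0, 0, 0, 0.35],
  [-0.2, 0, 0.6, 0, 0, 0, 0.35],
  [-0.2, 0, 0.6, 0, 0, 0, 0.35],
  [-0.2, 0, 0.6, 0, 0, 0, 0.35],
  [-0.2, 0, 0.6, 0, 0, 0, 0.35],
  [-0.2, 0, 0.6, 0, 0, 0, 0.35],
  [-0.2, 0, 0.6, 0, 0, 0, 0.35],
  [-0.2, 0, 0.6, 0, 0, 0, 0.35],
  [-0.2, 0, 0.6, 0, 0, 0, 0.35],
  [-0.2, 0, 0.6, 0, 0, 0, 0.35],
])

```text
time: 49.05
eef_pos: [0.5938, -0.0371, 0.2288]
tcp_rot: [[-0.002, 0.998, -0.061], [0.001, -0.061, -0.998], [-1.0, -0.002, -0.001]]
ft_force: [0.6, 0.5, 0.0]
opening: 0.0573
```

Run:
```python
from h import *
go(.606,.143,.0165,-3.4)
im=np.ascontiguousarray(env.capture("side")[:,:,::-1])
cv2.imwrite("pics/s20.png",cv2.resize(im[90:240,200:400],None,fx=4,fy=4,interpolation=cv2.INTER_CUBIC))
im=np.ascontiguousarray(env.capture("top")[:,:,::-1]);cv2.imwrite("pics/top20f.png",im)
cv2.imwrite("pics/t20.png",cv2.resize(im[140:275,135:335],None,fx=4,fy=4,interpolation=cv2.INTER_CUBIC))
```

```text
t 49.05 p [ 0.5938 -0.0371  0.2288] yaw -3.5 op 0.0573 F [0.6 0.5 0. ]
goal [ 0.708  0.005 -0.601] [-0.001 -0.     0.001]
```

View pics/s20.png

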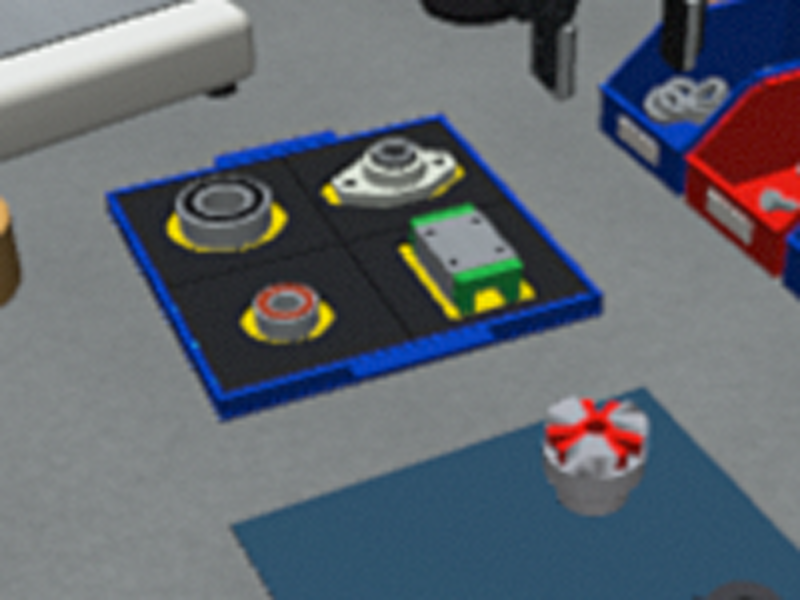

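View pics/t20.png

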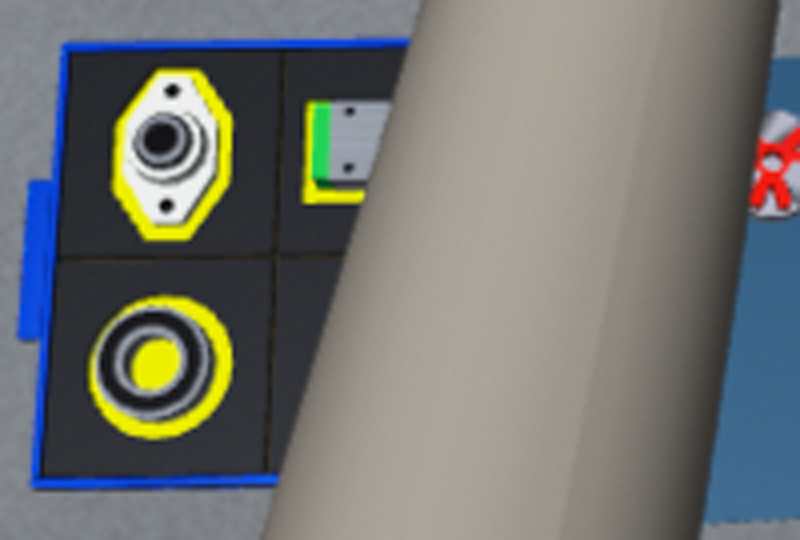

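Both views show all four parts flat in their own pockets: large bearing (225,210) and small (287,310), flange (393,175), and carriage (470,250) in the side crop. Last check on sprocket and coupling, then hand in.

Run:
```python
from h import *
im=np.ascontiguousarray(env.capture("side")[:,:,::-1]);a=cv2.imread("pics/side0.png")
for n,(x0,y0,x1,y1) in dict(coupling=(325,180,370,225),sprocket=(365,228,405,272)).items():
    d=cv2.absdiff(im,a)[y0:y1,x0:x1].max(2); print(n,(d>60).mean())
    r=cv2.matchTemplate(im[y0-15:y1+15,x0-15:x1+15],a[y0:y1,x0:x1],cv2.TM_CCOEFF_NORMED);print(cv2.minMaxLoc(r)[1::2],"(15,15)=unmoved")
s=env.observe();print(s["ft_force"],abs(s["joint_vel"]).max(),s["time"])
print(env.job_done())
```

```text
coupling 0.0
(0.9991307854652405, (15, 15)) (15,15)=unmoved
sprocket 0.0
(0.9941653609275818, (15, 15)) (15,15)=unmoved
[0.37669872 0.21417364 0.29999613] 0.10583086324406693 49.2
the job is handed in; nothing more can be done
None
```

I set all four parts down in their own pockets: the large bearing, the small bearing, the flange unit (held by its boss) and the carriage. Each was lowered until it touched the pocket floor, then released. The job was handed in at 49.2 s.

- **Placing:** in the last side view all four parts lie flat inside their pockets, with yellow showing round them. In the last top view the arm hid the small bearing and half the carriage.
- **Offsets:** before release, the estimated distance between each part and its pocket centre was about 1–3 mm. I did not measure the part positions again afterwards.
- **Left alone:** comparing the start and end side views, the sprocket and coupling had not moved (zero pixel shift). I did not touch the pink and yellow look-alikes.
- **Disagreements:** the first top, wrist and side estimates of the pocket positions differed by up to about 10 mm in y. I checked each pocket again from close up while holding its part and corrected for the difference. One wrist measurement read about 4% too large because the arm was still moving when the picture was taken, so I did not use it.

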